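# Put up the raised picture ledge on the stall bench

## Robot

A 6-joint arm with a two-finger parallel gripper is mounted at the origin on the work surface. World frame = base frame: x ahead of the robot, y to its left, z up, the work surface at z = 0. Lengths are in m, angles in rad, forces in N, time in s.
With the tool pointing down it reaches from about 0.375 to 0.9 m from the base axis. Payload 3.1 kg.
Tool frame: the origin (TCP) lies on the centre line of the jaws, within the pads' length; the fingertips stand 19 mm ahead of it and the grasp point (between the pads) is the TCP; z points along the fingers, y is the line along which they close (so a half turn about z gives the same grasp; the last joint's range is limited). The gripper opens to 85 mm and grips with 20 to 120 N. Pads are 22 mm wide; open, the fingers measure 114 mm over their backs; the gripper's body (76 mm by 85 mm) begins 54 mm behind the grasp point. The pads swing forward as they close: fully open they stand 13 mm farther back than shut.
Start: joints at [-1.323, 0.527, 1.433, -0, 1.181, -0.178], TCP at [0.258, -0.569, 0.25] pointing down, gripper open.
Joint ranges: [-3.08, 3.08], [-0.75, 2.2], [0.22, 2.44], [-1.43, 4.57], [0, 2.65], [-2.85, 2.85]. Speed limits (rad/s): [2.79, 2.79, 3.14, 3.14, 3.14, 3.14].

## Interface

Orientations are given as a unit quaternion [x, y, z, w].
In Python, from station import manip, cams, sign_off gives the robot as it stands.
- The arm moves only by the tool carry_out, never from a script. Its argument "targets" is a list that holds one entry, the list of rows, each a list of 7 numbers: the shift along the tool's x, y, z in cm, then the turn, a rotation vector about the tool's x, y, z in degrees, then the finger opening in cm, from 0 to 8.54. A call has 1 to 12 rows; each row is the pose to reach, as a shift and turn from the pose commanded when the call began, along the tool's axes at that moment; what a row does not reach only later rows make up. A row lasts 1/12 s, in which the tool goes at most 41.7 mm and 7.16 degrees, less where a joint would pass 70% of its speed; a pose out of reach is approached as far as the arm can. A call with a gripper value outside its range is refused whole. The fingers move at their own pace and stop on an object; "force" is the grip in N (left out, the last holds). Time passes only in rows, so rows that repeat a pose let the fingers close. It gives the time, the measured TCP pose, the force, the opening and the grip force at its end, in the units of the state.
- manip.sense(): the state, without advancing time (a new reading comes with each control period).
- cams.snapshot(name): name is "scene" or "top"; returns the picture (400x640x3 uint8, red, green, blue); there is no depth.
- cams.camera_info(name): a dict with "K" (3x3 intrinsics, pixels), "T" (4x4, takes a point from camera to world coordinates). Camera axes: x right, y down, z forward; pixel columns grow to the right and rows downward; lengths in m; the calibration is good to about 2 mm. A picture is of the moment at which its call begins. camera_info takes no time and is no camera call.
- sign_off(): hands the job in; it is judged then, once.
The state is a dict: "t": time; "q": joint angles; "qd": joint speeds; "tau": joint torques, N m; "tcp_pos": TCP position; "tool_rot": TCP orientation; "force": force on the tool from outside, world axes, zero at the start; "ft_torque": the same for the moment, N m; "finger_gap": opening from 0.0 (shut) to 1.0 (fully open); "gripper_force": force on a finger pad.
Only numpy, scipy, OpenCV 4.12 (cv2) and the standard library are available. Lean on these libraries where they do the work, as an engineer would, in place of code of your own. Each camera call takes 0.05 s, during which the arm holds its last target. There are 200 camera calls.

## Task

Put the raised picture ledge together on its base board: slide the four tall metal sleeves right down over the four upright studs, then set the ledge squarely on top of them with the studs through its holes. After that draw every picture panel up out of the slotted rack and stand it fully home in the ledge's groove, side by side with their whole width in the groove. Leave the short sleeve and all the other goods where they lie.

Things in the scene. Friction and masses are not known exactly. Their poses are not given: they have to be found in the camera images.
- base: plywood base board fixed to the bench, 120 (x) x 240 (y) x 15 mm; origin at the centre of its underside, z up. Four upright studs stand on it at x = +-38, y = +-80 mm
- stud0 (a point): foot of one of the four upright steel studs, on its axis at the base board's top face. The stud is 13 mm in diameter and 55 mm tall from here, the last 5 mm a cone down to 6 mm
- stud1 (a point): foot of one of the four upright steel studs, on its axis at the base board's top face. The stud is 13 mm in diameter and 55 mm tall from here, the last 5 mm a cone down to 6 mm
- stud2 (a point): foot of one of the four upright steel studs, on its axis at the base board's top face. The stud is 13 mm in diameter and 55 mm tall from here, the last 5 mm a cone down to 6 mm
- stud3 (a point): foot of one of the four upright steel studs, on its axis at the base board's top face. The stud is 13 mm in diameter and 55 mm tall from here, the last 5 mm a cone down to 6 mm
- sleeve0: tall aluminium spacer sleeve standing upright on the bench at the start: a plain tube, outside 40 mm, bore 16 mm, 40 mm tall, 115 g; origin at the centre of its lower end, z along the bore. The four tall ones are alike and each fits any stud (1.5 mm clearance all round)
- sleeve1: tall aluminium spacer sleeve standing upright on the bench at the start: a plain tube, outside 40 mm, bore 16 mm, 40 mm tall, 115 g; origin at the centre of its lower end, z along the bore. The four tall ones are alike and each fits any stud (1.5 mm clearance all round)
- sleeve2: tall aluminium spacer sleeve standing upright on the bench at the start: a plain tube, outside 40 mm, bore 16 mm, 40 mm tall, 115 g; origin at the centre of its lower end, z along the bore. The four tall ones are alike and each fits any stud (1.5 mm clearance all round)
- sleeve3: tall aluminium spacer sleeve standing upright on the bench at the start: a plain tube, outside 40 mm, bore 16 mm, 40 mm tall, 115 g; origin at the centre of its lower end, z along the bore. The four tall ones are alike and each fits any stud (1.5 mm clearance all round)
- short_sleeve: leftover sleeve, 40 mm outside, 16 mm bore, only 18 mm tall; not part of this job. Origin at the centre of its lower end
- ledge: loose picture ledge, about 0.36 kg, flat on the bench right way up: plywood board 110 (x) x 220 (y) x 12 mm with four through holes of 17 mm at x = +-38, y = +-80 mm; along its middle a wooden rail (the place to grip it) 40 mm wide (x), 206 mm long (y), its top 42 mm above the board's underside and grooved along y. Origin: centre of the board's underside, z up. Fits either way round
- groove (a point): centre of the floor of the ledge's groove, 24 mm above the ledge's underside; axes as the ledge's. The groove runs along y the whole rail, 206 mm, ends open; 11 mm wide, 18 mm deep, its lips bevelled to 19 mm
- rack: slotted wooden rack block fixed to the bench, 220 (x) x 84 (y) x 50 mm tall; origin at the centre of its underside, z up. Four slots at x = -82.5, -27.5, 27.5, 82.5 mm, each 11 mm (x) x 60 mm (y) and 38 mm deep (floor 12 mm above the bench); two or three of them hold a panel
- panel0: picture panel standing upright in a rack slot at the start: a flat board 8 mm thick (x), 56 mm wide (y), 90 mm tall (z), 35 g, printed on both faces, either way round will do; origin at the centre of its lower edge. Two or three of the four panels are present, the others are None
- panel1: picture panel standing upright in a rack slot at the start: a flat board 8 mm thick (x), 56 mm wide (y), 90 mm tall (z), 35 g, printed on both faces, either way round will do; origin at the centre of its lower edge. Two or three of the four panels are present, the others are None
- panel2: picture panel standing upright in a rack slot at the start: a flat board 8 mm thick (x), 56 mm wide (y), 90 mm tall (z), 35 g, printed on both faces, either way round will do; origin at the centre of its lower edge. Two or three of the four panels are present, the others are None
- panel3: picture panel standing upright in a rack slot at the start: a flat board 8 mm thick (x), 56 mm wide (y), 90 mm tall (z), 35 g, printed on both faces, either way round will do; origin at the centre of its lower edge. Two or three of the four panels are present, the others are None
- folding_rule: folded wooden rule standing on edge, 16 (x) x 235 (y) x 30 mm; not part of the job. Origin at the centre of its underside
- game_box: white goods box, 85 (x) x 120 (y) x 32 mm; not part of the job. Origin at the centre of its underside
- card_box: black goods box, 70 (x) x 100 (y) x 45 mm; not part of the job. Origin at the centre of its underside
- stamp_pad: flat metal stamp pad, 55 (x) x 85 (y) x 17 mm; not part of the job. Origin at the centre of its underside
- tape_roll: cardboard-coloured roll lying flat, 72 mm outside, 24 mm tall; not part of the job. Origin at the centre of its underside
- screwdriver: screwdriver lying on the bench, 180 mm long along x; not part of the job. Origin at the centre of its underside
Mind the look-alikes: they are no part of the job. Leave any red look-alike of the panel2 alone.

How it is judged:
By the outcome, as a careful person would: the job done as asked, in the order asked, and still so for the second after the job is handed in, with the robot touching nothing.
Of panel0, panel1, panel2, panel3 only 2 to 3 are there at a start; the rules pass over those that are not, and their reading is None.
At some moment in a run one of sleeve0, sleeve1, sleeve2, sleeve3, ledge may be knocked a few centimetres aside while the robot is not near it.
It also fails if it takes over 210 s, if anything falls off the work surface, if the arm or the gripper's body presses on something with over 40 N, if the wrist force passes 120 N, or if a joint passes its speed limit or range.

## Working session

There is one attempt and no reset: what is moved stays moved. The work goes in short steps, Python scripts to look and compute and a tool call to move; the robot and the scene stay as the last step left them, time stands still between calls to the robot, and variables do not carry over. Pictures are saved under pics/ and viewed, at most 14 in all, crops included, and the job is handed in when it is done.

Besides the shell and the picture viewer there is one more tool, called by a JSON object that holds its "op" and its "data", one argument or row to a line. carry_out: Moves the arm, as the interface text tells. Its arguments: {"type":"object","properties":{"targets":{"type":"array"},"force":{"type":"number"}},"required":["targets"]}

```bash
ls; mkdir -p pics; python3 - <<'E'
from station import manip,cams
import cv2,numpy as np
print(manip.sense())
for n in("top","scene"):
    i=cams.camera_info(n);print(n,np.round(i["K"],1).tolist(),np.round(i["T"],4).tolist())
    cv2.imwrite(f"pics/{n}0.png",cams.snapshot(n)[...,::-1])
E
```

```text
pics
{'t': 0.0, 'q': array([-1.32351791e+00,  5.28489367e-01,  1.43390845e+00, -1.46490005e-05,
        1.18137561e+00, -1.78497726e-01]), 'qd': array([ 2.34527125e-04,  5.48797096e-04,  8.92164201e-04, -1.20747930e-06,
        2.83045059e-04,  3.50081808e-05]), 'tau': array([-1.11623463e-03, -4.42354989e+01, -1.78022718e+01, -2.21495666e-04,
        8.34506907e-03, -1.06502438e-05]), 'tcp_pos': array([ 0.25799953, -0.5685245 ,  0.24931735]), 'tool_rot': array([ 9.77423619e-01,  2.11286249e-01, -4.42603881e-05, -1.08950722e-03]), 'force': array([ 0.37702941, -0.47718545,  0.2832791 ]), 'ft_torque': array([ 0.06289571,  0.01596424, -0.07362169]), 'gripper_force': 0.0, 'finger_gap': 1.0020369899945512}
top [[481.7, 0.0, 317.4], [0.0, 481.7, 194.4], [0.0, 0.0, 1.0]] [[0.0295, -0.9819, 0.1872, 0.2988], [-0.9996, -0.0286, 0.0075, 0.0052], [-0.002, -0.1874, -0.9823, 1.5143], [0.0, 0.0, 0.0, 1.0]]
scene [[387.4, 0.0, 320.4], [0.0, 387.4, 203.0], [0.0, 0.0, 1.0]] [[0.1955, 0.7129, -0.6735, 1.2824], [0.9807, -0.1357, 0.141, -0.1465], [0.0091, -0.688, -0.7256, 0.822], [0.0, 0.0, 0.0, 1.0]]
```

View pics/top0.png

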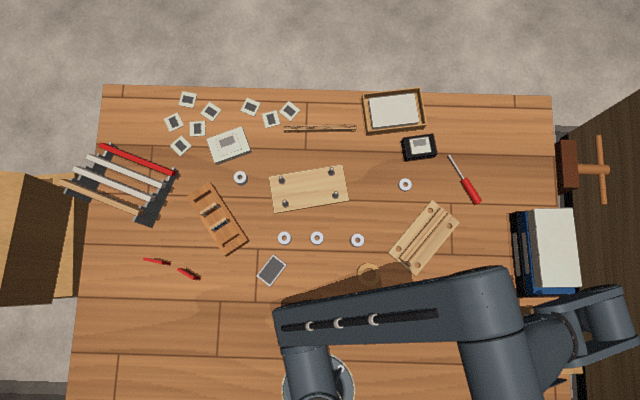

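View pics/scene0.png

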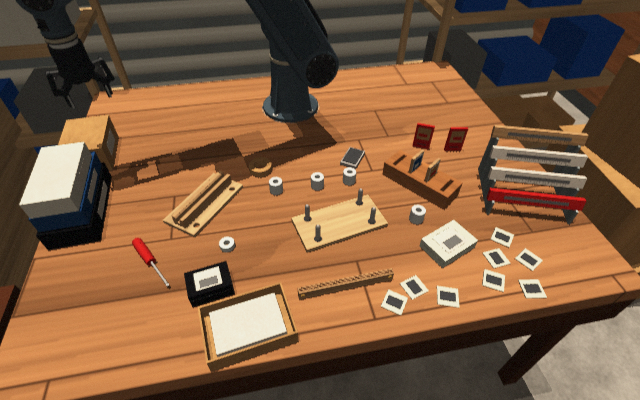

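```bash
python3 - <<'E'
import cv2
a=cv2.imread("pics/top0.png");s=cv2.imread("pics/scene0.png")
cv2.imwrite("pics/c1.png",cv2.resize(a[155:275,185:365],None,fx=4.4,fy=4.4,interpolation=cv2.INTER_CUBIC))
x=cv2.resize(a[165:285,380:480],None,fx=4,fy=4,interpolation=cv2.INTER_CUBIC)
y=cv2.resize(s[120:240,375:475],None,fx=4,fy=4,interpolation=cv2.INTER_CUBIC)
cv2.imwrite("pics/c2.png",cv2.hconcat([x,y]))
E
```

```text
(no output)
```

View pics/c1.png

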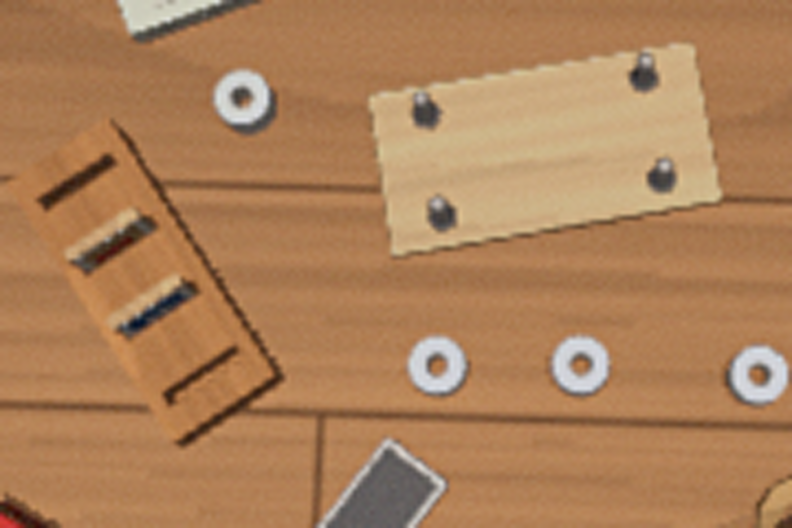

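View pics/c2.png

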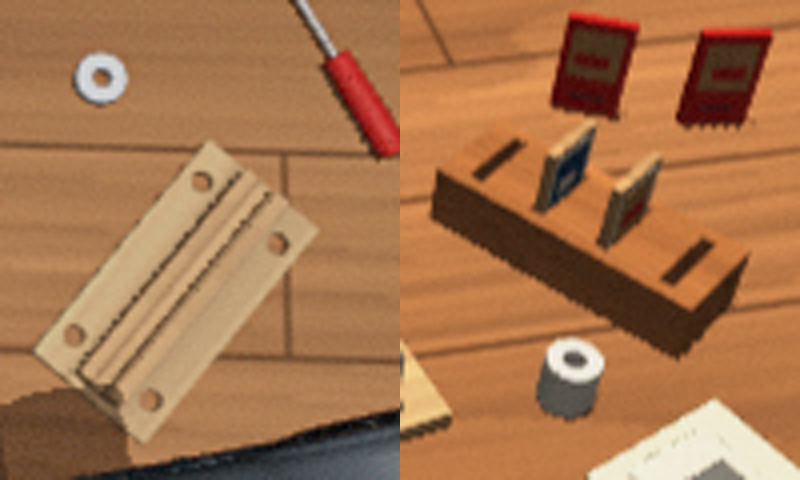

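The top view shows the base board (310,188) with four studs, the ledge (424,238) and the rack (218,218). There are panels only in its two middle slots. The five sleeves are at (240,177), (284,238), (317,238), (358,240) and (405,184).
- **Short sleeve:** (405,184). In the scene view (227,243) it is clearly lower than the others, so I leave it. The other four are tall.
- **Panels:** two are in the rack, with plywood edges and blue and maroon prints. The all-red pair standing free at scene (424,136) and (456,138) are look-alikes, so I leave them alone.

Next I fit the poses.

```bash
cat > h.py <<'E'
import numpy as np,cv2
from scipy.optimize import least_squares
from scipy.spatial.transform import Rotation as R
from station import manip,cams
I={n:cams.camera_info(n) for n in("top","scene")}
def proj(n,P):
    T=np.linalg.inv(I[n]["T"]);p=np.atleast_2d(P)@T[:3,:3].T+T[:3,3];p=p@np.array(I[n]["K"]).T;return p[:,:2]/p[:,2:]
def ray(n,uv,z):
    T=np.array(I[n]["T"]);d=T[:3,:3]@np.linalg.solve(I[n]["K"],[*uv,1]);return T[:3,3]+d*(z-T[2,3])/d[2]
def world(p,P):
    P=np.atleast_2d(P);c,s=np.cos(p[2]),np.sin(p[2]);return np.c_[p[0]+c*P[:,0]-s*P[:,1],p[1]+s*P[:,0]+c*P[:,1],P[:,2]]
def fit(obs,p0):  # obs: list of (cam, Nx3 model m, Nx2 px)
    f=lambda p:np.concatenate([(proj(n,world(p,P))-q).ravel() for n,P,q in obs])
    r=least_squares(f,p0,loss="soft_l1");return r.x,f(r.x).reshape(-1,2)
def rings(n,img,z=.04):  # white-ish sleeve top rings -> world xy
    h=cv2.cvtColor(img,cv2.COLOR_RGB2HSV);m=((h[...,1]<45)&(h[...,2]>175)).astype(np.uint8)
    out=[]
    for c in cv2.findContours(m,cv2.RETR_EXTERNAL,cv2.CHAIN_APPROX_NONE)[0]:
        a=cv2.contourArea(c)
        if 50<a<220 and len(c)>5:
            (u,v),ax,_=cv2.fitEllipse(c)
            if min(ax)/max(ax)>.6: out.append((u,v,a,*ray(n,(u,v),z)[:2]))
    return out
def go(x,y,z,yaw):
    """shift cm / turn deg from now; yaw deg = world direction of tool x"""
    s=manip.sense();r=R.from_quat(s["tool_rot"]);y0=np.radians(yaw)
    a=R.from_matrix(np.array([[np.cos(y0),np.sin(y0),0],[np.sin(y0),-np.cos(y0),0],[0,0,-1]]))
    print(np.round(r.inv().apply(np.array([x,y,z])-s["tcp_pos"])*100,2),np.round((r.inv()*a).as_rotvec(degrees=True),2))
E
cat > m.py <<'E'
from h import *
def u(pts,ox,oy,k,dx=0): p=np.array(pts,float);p[:,0]-=dx;return (p+.5)/k-.5+[ox,oy]
def cor(a,b,z): return np.array([[a,b,z],[a,-b,z],[-a,-b,z],[-a,b,z]])/1000
# base: world +x is up in image, +y left
b=[("top",cor(60,120,15),u([(370,97),(692,43),(722,200),(394,256)],185,155,4.4)),
   ("top",cor(38,80,70),u([(421,93),(645,57),(661,160),(435,200)],185,155,4.4))]
l=[("top",cor(38,80,12),u([(203,181),(277,243),(150,400),(74,335)],380,165,4)),
   ("top",cor(55,110,12),u([(210,140),(320,230),(143,440),(35,350)],380,165,4))]
S=np.array([[-82.5,0,50],[82.5,0,50]])/1000
r=[("top",S,u([(77,181),(200,376)],185,155,4.4)),
   ("top",np.array([[-110,42,50],[110,42,50]])/1000,u([(12,180),(180,440)],185,155,4.4)),
   ("top",np.array([[-27.5,0,102],[27.5,0,102]])/1000,u([(103,235),(150,305)],185,155,4.4))]
for n,o,p0 in(("base",b,(.55,0,.1)),("ledge",l,(.4,-.3,-.7)),("rack",r,(.45,.3,-2.1))):
    p,e=fit(o,p0);print(n,np.round(p[:2],4),round(np.degrees(p[2]),2));print(np.round(e,1).tolist())
    P=cor(*{"base":(60,120,15),"ledge":(55,110,12),"rack":(110,42,50)}[n]);print(" scene px",np.round(proj("scene",world(p,P)),1).tolist())
for n in I:
    for q in rings(n,cams.snapshot(n)): print(n,np.round(q,3))
E
python3 m.py
```

```text
base [0.6053 0.0466] 11.36
[[-0.7, -0.9], [0.1, -0.9], [-0.0, -0.3], [-0.5, -0.4], [-0.2, 0.7], [0.1, 0.4], [0.8, 0.8], [0.4, 0.4]]
 scene px [[387.3, 222.6], [305.7, 249.4], [290.1, 217.0], [367.1, 193.9]]
ledge [ 0.4601 -0.3185] -52.67
[[-13.0, -0.7], [0.2, 25.2], [12.7, 0.4], [0.1, -25.2], [-16.3, -1.1], [-0.2, 33.1], [16.1, 1.6], [-0.2, -33.6]]
 scene px [[212.1, 231.9], [165.3, 193.1], [196.3, 174.3], [243.4, 209.4]]
rack [0.493  0.3257] -145.18
[[-0.1, 0.8], [-0.4, 1.2], [21.8, -13.5], [20.6, -13.4], [-0.7, 0.6], [-1.9, 0.1]]
 scene px [[383.4, 160.7], [399.6, 148.5], [461.3, 181.8], [446.0, 196.5]]
top [ 3.57393e+02  2.39578e+02  1.02000e+02  4.43000e-01 -1.10000e-01]
top [3.16501e+02 2.37300e+02 1.06000e+02 4.46000e-01 1.50000e-02]
top [2.83686e+02 2.37438e+02 1.07000e+02 4.43000e-01 1.16000e-01]
top [ 4.05111e+02  1.83889e+02  9.60000e+01  6.21000e-01 -2.57000e-01]
top [239.425 176.575  97.      0.63    0.263]
top [180.344 145.406 189.      0.726   0.457]
top [197.08  128.227 186.      0.784   0.408]
top [173.323 121.777 180.5     0.804   0.486]
top [2.70627e+02 1.18691e+02 1.81000e+02 8.23000e-01 1.74000e-01]
top [ 92.558 111.35   54.      0.831   0.749]
top [2.89123e+02 1.10538e+02 1.88000e+02 8.52000e-01 1.16000e-01]
top [210.452 111.224 185.      0.843   0.369]
top [2.50131e+02 1.06574e+02 1.89000e+02 8.62000e-01 2.42000e-01]
top [187.333  99.156 180.      0.881   0.447]
top [613.435  96.161  66.      0.931  -0.932]
top [483.953  83.902  75.      0.962  -0.515]
top [530.02   56.842  59.5     1.061  -0.67 ]
top [468.694  52.643  91.      1.07   -0.469]
top [231.992  45.484 118.      1.073   0.314]
top [481.279   8.914 197.      1.23   -0.515]
scene [225.998 242.429 120.      0.647  -0.256]
scene [4.18241e+02 2.09668e+02 9.15000e+01 6.32000e-01 2.64000e-01]
scene [ 2.74804e+02  1.81268e+02  7.45000e+01  4.45000e-01 -1.09000e-01]
scene [3.49362e+02 1.71309e+02 7.15000e+01 4.44000e-01 1.17000e-01]
```

```bash
python3 - <<'E'
s=open("m.py").read()
s=s.replace("[(203,181),(277,243),(150,400),(74,335)]","[(74,335),(203,181),(277,243),(150,400)]").replace("[(210,140),(320,230),(143,440),(35,350)]","[(35,350),(210,140),(320,230),(143,440)]").replace("[[-110,42,50],[110,42,50]]","[[-110,-42,50],[110,-42,50]]").replace("(.4,-.3,-.7)","(.45,-.3,.87)")
s=s[:s.index("for n in I:")]+'''    globals()[n]=p
import sys
k=5
def draw(im,pts,n,ox,oy,col):
    for q in proj(n,pts): c=tuple(int(round(v)) for v in ((q-[ox,oy]+.5)*k-.5)); cv2.drawMarker(im,c,col,cv2.MARKER_CROSS,9,1)
tiles=[]
for n,(ox,oy) in(("top",(262,155)),("scene",(285,178))):
    im=cv2.resize(cv2.imread(f"pics/{n}0.png")[oy:oy+75,ox:ox+105] if n=="scene" else cv2.imread(f"pics/{n}0.png")[oy:oy+60,ox:ox+105],None,fx=k,fy=k,interpolation=cv2.INTER_CUBIC)
    draw(im,world(base,cor(38,80,70)),n,ox,oy,(0,0,255));draw(im,world(base,cor(60,120,15)),n,ox,oy,(255,0,0))
    draw(im,world(base,cor(38,80,15)),n,ox,oy,(0,255,0));tiles.append(im)
cv2.imwrite("pics/o1.png",cv2.vconcat(tiles)[:600])
'''
s=s.replace("print(\" scene","0 and print(\" scene")
open("m.py","w").write(s)
E
python3 m.py
```

```text
base [0.6053 0.0466] 11.36
[[-0.7, -0.9], [0.1, -0.9], [-0.0, -0.3], [-0.5, -0.4], [-0.2, 0.7], [0.1, 0.4], [0.8, 0.8], [0.4, 0.4]]
ledge [ 0.4599 -0.3196] 50.62
[[0.1, -0.1], [-0.0, -0.0], [0.4, 0.2], [0.1, -0.2], [-0.5, -0.2], [-0.1, -0.3], [-0.1, -0.2], [0.1, 0.9]]
rack [0.4961 0.3221] -144.12
[[0.7, 0.1], [1.3, -0.1], [-0.7, 0.6], [-1.1, 0.7], [0.4, -0.3], [-0.5, -1.0]]
```

View pics/o1.png

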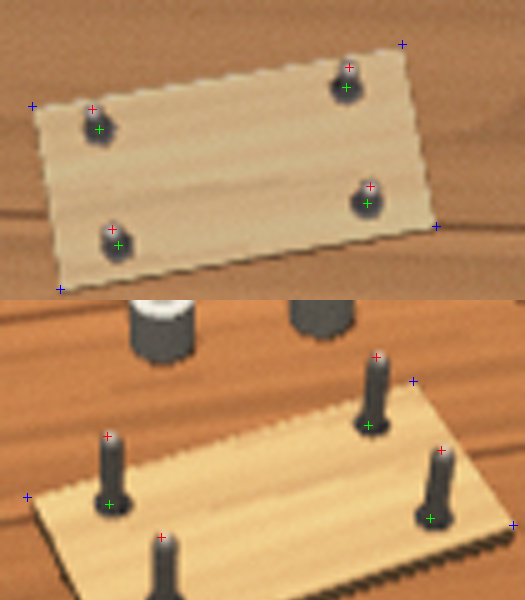

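The overlay shows the base fit is good to about 0.5 px. I nudge it to (0.6045, 0.0472) and start with the sleeve at top (240,177).

```bash
cat >> h.py <<'E'
BASE=(.6045,.0472,np.radians(11.36))
STUDS=world(BASE,np.array([[38,80,0],[38,-80,0],[-38,-80,0],[-38,80,0]])/1000)[:,:2]
E
python3 -c "
from h import *
print(STUDS.round(4));go(.631,.2635,.12,11.4)"
```

```text
[[ 0.626   0.1331]
 [ 0.6575 -0.0237]
 [ 0.583  -0.0387]
 [ 0.5515  0.1181]]
[ 68.34 -60.38  13.06] [-0.07 -0.   13.  ]
```

{"op": "carry_out", "data": {
  "targets": [
    [[68.3,-60.4,5,0,0,13,6],[68.3,-60.4,5,0,0,13,6],[68.3,-60.4,5,0,0,13,6],[68.3,-60.4,5,0,0,13,6],[68.3,-60.4,5,0,0,13,6],[68.3,-60.4,5,0,0,13,6],[68.3,-60.4,5,0,0,13,6],[68.3,-60.4,5,0,0,13,6],[68.3,-60.4,5,0,0,13,6],[68.3,-60.4,5,0,0,13,6],[68.3,-60.4,5,0,0,13,6],[68.3,-60.4,5,0,0,13,6]]
  ],
  "force": 40
}}

```text
t: 1.2
tcp_pos: [0.4626, -0.1116, 0.2229]
tool_rot: [0.995, 0.099, 0.0, 0.0]
force: [0.7, -0.2, 0.5]
finger_gap: 0.704
gripper_force: 0.0
```

```bash
python3 -c "
from h import *
go(.631,.2635,.12,11.4)
for n in I:
  for q in rings(n,cams.snapshot(n)):
    if .4<q[3]<.68: print(n,np.round(q,4))"
```

```text
[ 23.91 -33.45  10.29] [ 0.01 -0.01 -0.02]
top [3.165061e+02 2.373018e+02 1.040000e+02 4.459000e-01 1.510000e-02]
top [2.836859e+02 2.374376e+02 1.070000e+02 4.426000e-01 1.156000e-01]
top [ 4.051672e+02  1.838772e+02  9.700000e+01  6.212000e-01 -2.571000e-01]
top [239.4738 176.549   98.       0.6297   0.2625]
scene [225.9469 242.4274 121.       0.6467  -0.2563]
scene [4.182021e+02 2.095799e+02 9.350000e+01 6.312000e-01 2.644000e-01]
scene [3.165996e+02 1.764570e+02 7.000000e+01 4.477000e-01 1.550000e-02]
scene [3.493085e+02 1.712813e+02 7.250000e+01 4.435000e-01 1.169000e-01]
```

{"op": "carry_out", "data": {
  "targets": [
    [[23.9,-33.5,7,0,0,0,6],[23.9,-33.5,7,0,0,0,6],[23.9,-33.5,7,0,0,0,6],[23.9,-33.5,7,0,0,0,6],[23.9,-33.5,7,0,0,0,6],[23.9,-33.5,7,0,0,0,6],[23.9,-33.5,7,0,0,0,6],[23.9,-33.5,7,0,0,0,6],[23.9,-33.5,7,0,0,0,6],[23.9,-33.5,7,0,0,0,6],[23.9,-33.5,10.3,0,0,0,6],[23.9,-33.5,10.3,0,0,0,6]]
  ]
}}

```text
t: 2.3
tcp_pos: [0.6278, 0.2629, 0.1142]
tool_rot: [0.995, 0.101, -0.004, 0.001]
force: [-2.2, -1.2, -0.8]
finger_gap: 0.699
gripper_force: 0.0
```

```bash
python3 -c "
from h import *
go(.631,.2635,.032,11.4)"
```

```text
[ 0.4  -0.    8.22] [0.03 0.5  0.16]
```

{"op": "carry_out", "data": {
  "targets": [
    [[0,0,3,0,0,0,6],[0,0,6,0,0,0,6],[0,0,8.2,0,0,0,6],[0,0,8.2,0,0,0,6]]
  ]
}}

```text
t: 2.63
tcp_pos: [0.6265, 0.2593, 0.0333]
tool_rot: [0.995, 0.098, -0.005, 0.001]
force: [-0.6, -0.4, -0.3]
finger_gap: 0.702
gripper_force: 0.0
```

```bash
python3 -c "
from h import *
go(.631,.2635,.032,11.4);print(manip.sense()['force'])"
```

```text
[ 0.52 -0.32  0.13] [ 0.04  0.64 -0.1 ]
[-0.58297892 -0.42632584 -0.27562359]
```

{"op": "carry_out", "data": {
  "targets": [
    [[0.5,-0.3,0.1,0,0.6,0,6],[0.5,-0.3,0.1,0,0.6,0,6],[0.5,-0.3,0.1,0,0.6,0,6]]
  ]
}}

```text
t: 2.88
tcp_pos: [0.6365, 0.266, 0.0394]
tool_rot: [0.995, 0.099, 0.007, -0.001]
force: [0.3, -0.4, 0.4]
finger_gap: 0.704
gripper_force: 0.0
```

```bash
python3 -c "
from h import *
go(.631,.2635,.032,11.4)"
```

```text
[-0.6   0.14  0.73] [-0.   -0.85 -0.03]
```

{"op": "carry_out", "data": {
  "targets": [
    [[0,0,0,0,0,0,6],[0,0,0,0,0,0,6],[0,0,0,0,0,0,6],[0,0,0,0,0,0,6],[0,0,0,0,0,0,6],[0,0,0,0,0,0,6]]
  ]
}}

```text
t: 3.38
tcp_pos: [0.6345, 0.2661, 0.037]
tool_rot: [0.995, 0.099, 0.005, -0.001]
force: [0.6, 0.3, 0.3]
finger_gap: 0.704
gripper_force: 0.0
```

```bash
python3 -c "
from h import *
go(.631,.2635,.032,11.4);print(manip.sense()['qd'].round(3))"
```

```text
[-0.4   0.19  0.5 ] [-0.  -0.6  0. ]
[-0.     0.004  0.001 -0.    -0.    -0.001]
```

{"op": "carry_out", "data": {
  "targets": [
    [[-0.4,0.2,0.4,0,-0.6,0,6],[-0.4,0.2,0.4,0,-0.6,0,6],[-0.4,0.2,0.4,0,-0.6,0,6],[-0.4,0.2,0.4,0,-0.6,0,6],[-0.4,0.2,0.4,0,-0.6,0,3.5],[-0.4,0.2,0.4,0,-0.6,0,3.5],[-0.4,0.2,0.4,0,-0.6,0,3.5],[-0.4,0.2,0.4,0,-0.6,0,3.5],[-0.4,0.2,0.4,0,-0.6,0,3.5]]
  ]
}}

```text
t: 4.13
tcp_pos: [0.6314, 0.2634, 0.0331]
tool_rot: [0.995, 0.099, 0.0, -0.0]
force: [0.1, 0.8, 1.2]
finger_gap: 0.446
gripper_force: 41.0
```

```bash
python3 -c "
from h import *
go(.626,.1331,.13,11.4);print(manip.sense()['qd'].round(3))"
```

```text
[-3.09 12.66 -9.69] [-0.   -0.04 -0.01]
[-0.002  0.     0.001  0.001  0.001 -0.001]
```

{"op": "carry_out", "data": {
  "targets": [
    [[0,0,-4,0,0,0,3.5],[0,0,-8,0,0,0,3.5],[-0.5,2,-9.7,0,0,0,3.5],[-1.5,5,-9.7,0,0,0,3.5],[-2.2,8.5,-9.7,0,0,0,3.5],[-2.8,11,-9.7,0,0,0,3.5],[-3.1,12.5,-9.7,0,0,0,3.5],[-3.1,12.7,-9.7,0,0,0,3.5],[-3.1,12.7,-9.7,0,0,0,3.5],[-3.1,12.7,-9.7,0,0,0,3.5],[-3.1,12.7,-9.7,0,0,0,3.5],[-3.1,12.7,-9.7,0,0,0,3.5]]
  ]
}}

```text
t: 5.13
tcp_pos: [0.6256, 0.1343, 0.1297]
tool_rot: [0.995, 0.1, -0.0, -0.0]
force: [0.4, -0.4, -0.7]
finger_gap: 0.447
gripper_force: 40.8
```

```bash
python3 - <<'E'
from h import *
go(.626,.1331,.049,11.4);print(manip.sense()['qd'].round(3))
k=6;T=[]
for n,z in(("top",.11),("scene",.09)):
    im=cams.snapshot(n)[...,::-1];c=proj(n,[.626,.133,z])[0].astype(int)-[45,33]
    im=cv2.resize(im[c[1]:c[1]+66,c[0]:c[0]+66],None,fx=k,fy=k,interpolation=cv2.INTER_CUBIC)
    for q in proj(n,[[.626,.1331,.07],[.626,.1331,.015]]): cv2.drawMarker(im,tuple(int(v) for v in (q-c+.5)*k-.5),(0,0,255),0,9,1)
    T.append(im)
cv2.imwrite("pics/p1.png",cv2.hconcat(T))
E
```

```text
[0.01 0.12 8.07] [-0.02  0.01  0.11]
[-0.002 -0.002  0.001 -0.001 -0.    -0.002]
```

View pics/p1.png

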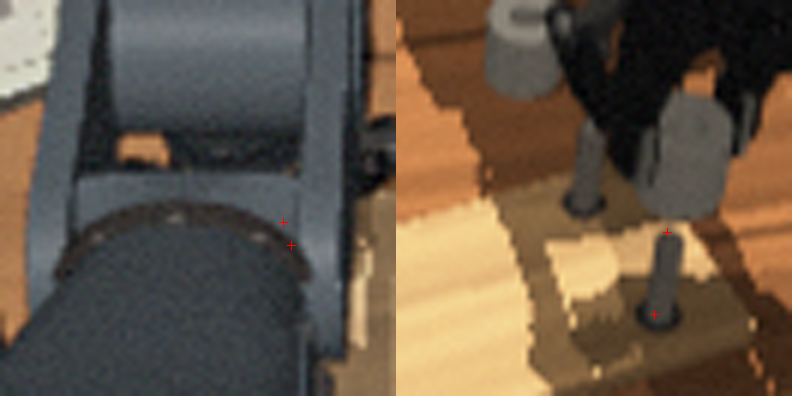

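{"op": "carry_out", "data": {
  "targets": [
    [[0,0,1,0,0,0,3.5],[0,0,2,0,0,0,3.5],[0,0,2.6,0,0,0,3.5],[0,0,2.9,0,0,0,3.5],[0,0,3.2,0,0,0,3.5],[0,0,3.5,0,0,0,3.5],[0,0,3.5,0,0,0,3.5]]
  ]
}}

```text
t: 5.82
tcp_pos: [0.626, 0.1327, 0.0943]
tool_rot: [0.995, 0.099, 0.0, -0.0]
force: [0.7, 0.0, -2.1]
finger_gap: 0.444
gripper_force: 40.8
```

```bash
python3 - <<'E'
from h import *
go(.626,.1331,.049,11.4)
n,z="scene",.09
k=6;im=cams.snapshot(n)[...,::-1];c=proj(n,[.626,.133,z])[0].astype(int)-[45,33]
cv2.imwrite("pics/p2.png",cv2.resize(im[c[1]:c[1]+66,c[0]:c[0]+66],None,fx=k,fy=k,interpolation=cv2.INTER_CUBIC))
E
```

```text
[ 0.01 -0.04  4.53] [-0.01 -0.01 -0.02]
```

View pics/p2.png

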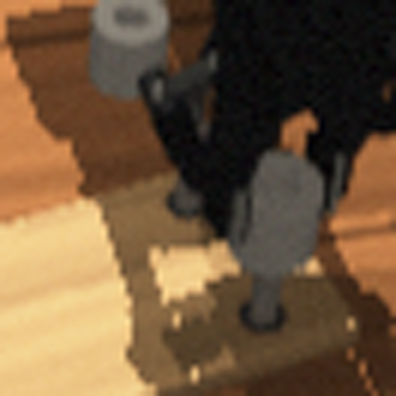

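The sleeve now hides the stud tip and the contact force is small, so it is threading. I continue down.

{"op": "carry_out", "data": {
  "targets": [
    [[0,0,0.4,0,0,0,3.5],[0,0,0.8,0,0,0,3.5],[0,0,1.2,0,0,0,3.5],[0,0,1.6,0,0,0,3.5],[0,0,1.6,0,0,0,3.5]]
  ]
}}

```text
t: 6.28
tcp_pos: [0.626, 0.1328, 0.0781]
tool_rot: [0.995, 0.099, 0.0, -0.0]
force: [1.5, 0.4, -2.8]
finger_gap: 0.448
gripper_force: 40.8
```

{"op": "carry_out", "data": {
  "targets": [
    [[0,0,0.7,0,0,0,3.5],[0,0,1.4,0,0,0,3.5],[0,0,2.1,0,0,0,3.5],[0,0,2.6,0,0,0,3.5],[0,0,2.9,0,0,0,3.5],[0,0,3.05,0,0,0,3.5],[0,0,3.1,0,0,0,3.5],[0,0,3.1,0,0,0,3.5]]
  ]
}}

```text
t: 6.95
tcp_pos: [0.6261, 0.1328, 0.0481]
tool_rot: [0.995, 0.099, 0.0, -0.0]
force: [2.4, 2.0, 0.6]
finger_gap: 0.448
gripper_force: 41.1
```

{"op": "carry_out", "data": {
  "targets": [
    [[0,0,0,0,0,0,5.8],[0,0,0,0,0,0,5.8],[0,0,0,0,0,0,5.8],[0,0,-3,0,0,0,5.8],[0,0,-7,0,0,0,5.8],[0,0,-11,0,0,0,5.8],[-8,0,-11,0,0,0,5.8],[-12,0,-11,0,0,0,5.8],[-12,0,-11,0,0,0,5.8],[-12,0,-11,0,0,0,5.8],[-12,0,-11,0,0,0,5.8]]
  ]
}}

```text
t: 7.87
tcp_pos: [0.5045, 0.1088, 0.1577]
tool_rot: [0.995, 0.099, -0.002, -0.0]
force: [0.8, 0.2, -0.5]
finger_gap: 0.677
gripper_force: 0.0
```

```bash
cat >> h.py <<'E'
def look():
    for n in I:
        im=cams.snapshot(n)
        for z in(.04,.055):
            print(n,z,[tuple(q[3:]) for q in np.round(rings(n,im,z),4) if .38<q[3]<.7 and abs(q[4])<.35])
E
python3 -c "
from h import *
look();go(.4435,.1165,.12,11.4)"
```

```text
top 0.04 [(np.float64(0.4427), np.float64(-0.1102)), (np.float64(0.4461), np.float64(0.015)), (np.float64(0.6213), np.float64(-0.257))]
top 0.055 [(np.float64(0.4413), np.float64(-0.1091)), (np.float64(0.4446), np.float64(0.0149)), (np.float64(0.618), np.float64(-0.2543))]
scene 0.04 [(np.float64(0.6466), np.float64(-0.2562)), (np.float64(0.6137), np.float64(0.1385)), (np.float64(0.4447), np.float64(-0.1088))]
scene 0.055 [(np.float64(0.6588), np.float64(-0.2541)), (np.float64(0.6266), np.float64(0.133)), (np.float64(0.4608), np.float64(-0.1095))]
[-6.32 -2.05  3.82] [ 0.03 -0.12 -0.01]
```

{"op": "carry_out", "data": {
  "targets": [
    [[-3,-1,2,0,0,0,5.8],[-6.2,-2,3.8,0,0,0,5.8],[-6.2,-2,3.8,0,0,0,5.8],[-6.2,-2,3.8,0,0,0,5.8],[-6.2,-2,3.8,0,0,0,5.8],[-6.2,-2,3.8,0,0,0,5.8],[-6.2,-2,3.8,0,0,0,5.8]]
  ]
}}

```text
t: 8.55
tcp_pos: [0.4461, 0.1163, 0.1204]
tool_rot: [0.995, 0.099, 0.002, 0.0]
force: [-0.3, -0.3, -0.7]
finger_gap: 0.678
gripper_force: 0.0
```

```bash
python3 -c "
from h import *
go(.4432,.1164,.032,11.4)"
```

```text
[-0.31 -0.08  8.84] [ 0.04 -0.2  -0.01]
```

{"op": "carry_out", "data": {
  "targets": [
    [[-0.3,-0.1,3.5,0,-0.2,0,5.8],[-0.3,-0.1,7,0,-0.2,0,5.8],[-0.3,-0.1,8.8,0,-0.2,0,5.8],[-0.3,-0.1,8.8,0,-0.2,0,5.8],[-0.3,-0.1,8.8,0,-0.2,0,5.8],[-0.3,-0.1,8.8,0,-0.2,0,3.5],[-0.3,-0.1,8.8,0,-0.2,0,3.5],[-0.3,-0.1,8.8,0,-0.2,0,3.5],[-0.3,-0.1,8.8,0,-0.2,0,3.5],[-0.3,-0.1,8.8,0,-0.2,0,3.5]]
  ]
}}

```text
t: 9.38
tcp_pos: [0.4416, 0.1168, 0.0333]
tool_rot: [0.995, 0.099, 0.0, 0.0]
force: [0.1, -0.8, 6.9]
finger_gap: 0.459
gripper_force: 40.9
```

```bash
python3 -c "
from h import *
go(.5517,.1184,.13,11.4)"
```

```text
[10.83  2.02 -9.66] [ 0.04 -0.02 -0.  ]
```

{"op": "carry_out", "data": {
  "targets": [
    [[0,0,-4,0,0,0,3.5],[0,0,-8,0,0,0,3.5],[3,0.5,-9.7,0,0,0,3.5],[6.5,1.3,-9.7,0,0,0,3.5],[9.5,1.8,-9.7,0,0,0,3.5],[10.7,2,-9.7,0,0,0,3.5],[10.7,2,-9.7,0,0,0,3.5],[10.7,2,-9.7,0,0,0,3.5],[10.7,2,-9.7,0,0,0,3.5],[10.7,2,-9.7,0,0,0,3.5],[10.7,2,-9.7,0,0,0,3.5]]
  ]
}}

```text
t: 10.3
tcp_pos: [0.5478, 0.1184, 0.1283]
tool_rot: [0.995, 0.099, -0.003, 0.0]
force: [-0.2, 0.0, -1.8]
finger_gap: 0.461
gripper_force: 41.0
```

```bash
python3 -c "
from h import *
go(.5507,.1184,.048,11.4)"
```

```text
[0.33 0.07 8.03] [-0.02  0.32  0.01]
```

{"op": "carry_out", "data": {
  "targets": [
    [[0.2,0.1,1,0,0.2,0,3.5],[0.2,0.1,2,0,0.2,0,3.5],[0.2,0.1,2.2,0,0.2,0,3.5],[0.2,0.1,2.2,0,0.2,0,3.5],[0.2,0.1,2.2,0,0.2,0,3.5],[0.2,0.1,2.2,0,0.2,0,3.5]]
  ]
}}

```text
t: 10.8
tcp_pos: [0.5516, 0.1177, 0.1064]
tool_rot: [0.995, 0.099, -0.0, -0.0]
force: [-0.1, -0.5, -1.6]
finger_gap: 0.458
gripper_force: 41.0
```

```bash
python3 -c "
from h import *
go(.5507,.1184,.048,11.4);print(manip.sense()['qd'].round(3))"
```

```text
[-0.08 -0.08  5.84] [-0.    0.   -0.01]
[ 0.    -0.008 -0.004  0.    -0.001 -0.   ]
```

Good. I lower over the cone and check the force.

{"op": "carry_out", "data": {
  "targets": [
    [[-0.1,-0.1,0.5,0,0,0,3.5],[-0.1,-0.1,1,0,0,0,3.5],[-0.1,-0.1,1.5,0,0,0,3.5],[-0.1,-0.1,2,0,0,0,3.5],[-0.1,-0.1,2.5,0,0,0,3.5],[-0.1,-0.1,2.5,0,0,0,3.5]]
  ]
}}

```text
t: 11.3
tcp_pos: [0.5496, 0.1185, 0.0802]
tool_rot: [0.995, 0.099, -0.001, -0.0]
force: [-0.9, 0.4, -1.2]
finger_gap: 0.454
gripper_force: 41.0
```

{"op": "carry_out", "data": {
  "targets": [
    [[0,0,0.8,0,0,0,3.5],[0,0,1.6,0,0,0,3.5],[0,0,2.4,0,0,0,3.5],[0,0,2.8,0,0,0,3.5],[0,0,3.1,0,0,0,3.5],[0,0,3.2,0,0,0,3.5],[0,0,3.2,0,0,0,3.5],[0,0,3.2,0,0,0,3.5]]
  ]
}}

```text
t: 11.97
tcp_pos: [0.5505, 0.1185, 0.0496]
tool_rot: [0.995, 0.099, 0.0, 0.0]
force: [-0.2, 0.0, -1.0]
finger_gap: 0.455
gripper_force: 41.0
```

{"op": "carry_out", "data": {
  "targets": [
    [[0,0,0.1,0,0,0,5.8],[0,0,0.1,0,0,0,5.8],[0,0,0.1,0,0,0,5.8],[0,0,-3,0,0,0,5.8],[0,0,-7,0,0,0,5.8],[-3,2,-8,0,0,0,5.8],[-6,4,-8,0,0,0,5.8],[-9,6,-8,0,0,0,5.8],[-11.5,7.5,-8,0,0,0,5.8],[-12.3,8.1,-8,0,0,0,5.8],[-12.3,8.1,-8,0,0,0,5.8],[-12.3,8.1,-8,0,0,0,5.8]]
  ]
}}

```text
t: 12.97
tcp_pos: [0.447, 0.0145, 0.1299]
tool_rot: [0.995, 0.099, 0.001, 0.0]
force: [0.2, -0.3, -0.1]
finger_gap: 0.678
gripper_force: 0.0
```

{"op": "carry_out", "data": {
  "targets": [
    [[0,0,0,0,0,0,5.8],[0,0,0,0,0,0,5.8],[0,0,0,0,0,0,5.8]]
  ]
}}

```text
t: 13.22
tcp_pos: [0.447, 0.0154, 0.1295]
tool_rot: [0.995, 0.1, 0.001, 0.0]
force: [-0.1, -0.7, 0.8]
finger_gap: 0.682
gripper_force: 0.0
```

```bash
python3 -c "
from h import *
look();go(.4463,.0153,.033,11.4)"
```

```text
top 0.04 [(np.float64(0.4427), np.float64(-0.1102)), (np.float64(0.5544), np.float64(0.1194)), (np.float64(0.6213), np.float64(-0.257)), (np.float64(0.6278), np.float64(0.1329))]
top 0.055 [(np.float64(0.4413), np.float64(-0.1091)), (np.float64(0.5518), np.float64(0.1182)), (np.float64(0.618), np.float64(-0.2543)), (np.float64(0.6245), np.float64(0.1316))]
scene 0.04 [(np.float64(0.6467), np.float64(-0.2563)), (np.float64(0.6143), np.float64(0.1383)), (np.float64(0.4447), np.float64(-0.1088))]
scene 0.055 [(np.float64(0.6589), np.float64(-0.2542)), (np.float64(0.6271), np.float64(0.1328)), (np.float64(0.4608), np.float64(-0.1095))]
[-0.02  0.    9.64] [ 0.01 -0.02  0.07]
```

{"op": "carry_out", "data": {
  "targets": [
    [[0,0,3.5,0,0,0,5.8],[0,0,7,0,0,0,5.8],[0,0,9.2,0,0,0,5.8],[0,0,9.6,0,0,0,5.8],[0,0,9.6,0,0,0,5.8],[0,0,9.6,0,0,0,3.5],[0,0,9.6,0,0,0,3.5],[0,0,9.6,0,0,0,3.5],[0,0,9.6,0,0,0,3.5],[0,0,9.6,0,0,0,3.5]]
  ]
}}

```text
t: 14.15
tcp_pos: [0.4466, 0.0147, 0.0346]
tool_rot: [0.995, 0.099, 0.001, 0.0]
force: [0.3, 0.1, 7.7]
finger_gap: 0.455
gripper_force: 40.9
```

```bash
python3 -c "
from h import *
go(.6575,-.0237,.13,11.4)"
```

```text
[19.94  7.94 -9.48] [ 0.06 -0.15 -0.  ]
```

{"op": "carry_out", "data": {
  "targets": [
    [[0,0,-4,0,0,0,3.5],[0,0,-8,0,0,0,3.5],[3,1.2,-9.5,0,0,0,3.5],[6.5,2.6,-9.5,0,0,0,3.5],[10,4,-9.5,0,0,0,3.5],[13.5,5.4,-9.5,0,0,0,3.5],[17,6.8,-9.5,0,0,0,3.5],[19.2,7.6,-9.5,0,0,0,3.5],[19.9,7.9,-9.5,0,0,0,3.5],[19.9,7.9,-9.5,0,0,0,3.5],[19.9,7.9,-9.5,0,0,0,3.5],[19.9,7.9,-9.5,0,0,0,3.5]]
  ]
}}

```text
t: 15.15
tcp_pos: [0.6538, -0.0226, 0.1279]
tool_rot: [0.995, 0.099, -0.002, -0.001]
force: [0.2, 0.4, -1.3]
finger_gap: 0.459
gripper_force: 41.0
```

{"op": "carry_out", "data": {
  "targets": [
    [[0,0,1,0,0,0,3.5],[0,0,2,0,0,0,3.5],[0,0,2,0,0,0,3.5],[0,0,2,0,0,0,3.5],[0,0,2,0,0,0,3.5]]
  ]
}}

```text
t: 15.57
tcp_pos: [0.6561, -0.0232, 0.1081]
tool_rot: [0.995, 0.099, -0.0, -0.0]
force: [0.4, 0.3, -0.8]
finger_gap: 0.455
gripper_force: 41.0
```

```bash
python3 -c "
from h import *
go(.6575,-.0237,.05,11.4)"
```

```text
[0.13 0.08 5.81] [-0.02  0.04 -0.  ]
```

{"op": "carry_out", "data": {
  "targets": [
    [[0.1,0.05,0.5,0,0,0,3.5],[0.1,0.05,1,0,0,0,3.5],[0.1,0.05,1.5,0,0,0,3.5],[0.1,0.05,2,0,0,0,3.5],[0.1,0.05,2.5,0,0,0,3.5],[0.1,0.05,2.5,0,0,0,3.5]]
  ]
}}

```text
t: 16.07
tcp_pos: [0.6566, -0.0234, 0.082]
tool_rot: [0.995, 0.099, -0.001, -0.0]
force: [-0.7, -0.9, -1.0]
finger_gap: 0.455
gripper_force: 41.0
```

{"op": "carry_out", "data": {
  "targets": [
    [[0,0,0.8,0,0,0,3.5],[0,0,1.6,0,0,0,3.5],[0,0,2.4,0,0,0,3.5],[0,0,2.9,0,0,0,3.5],[0,0,3.1,0,0,0,3.5],[0,0,3.25,0,0,0,3.5],[0,0,3.25,0,0,0,3.5],[0,0,3.25,0,0,0,3.5]]
  ]
}}

```text
t: 16.73
tcp_pos: [0.6578, -0.0237, 0.0512]
tool_rot: [0.995, 0.099, 0.0, 0.0]
force: [0.1, 0.6, -0.4]
finger_gap: 0.457
gripper_force: 41.0
```

{"op": "carry_out", "data": {
  "targets": [
    [[0,0,0,0,0,0,5.8],[0,0,0,0,0,0,5.8],[0,0,0,0,0,0,5.8],[0,0,-4,0,0,0,5.8],[0,0,-8,0,0,0,5.8],[-4,0.7,-8,0,0,0,5.8],[-8,1.4,-8,0,0,0,5.8],[-12,2.2,-8,0,0,0,5.8],[-16,3,-8,0,0,0,5.8],[-20,3.7,-8,0,0,0,5.8],[-22.6,4.2,-8,0,0,0,5.8],[-22.6,4.2,-8,0,0,0,5.8]]
  ]
}}

```text
t: 17.73
tcp_pos: [0.4385, -0.1091, 0.1311]
tool_rot: [0.995, 0.098, -0.003, -0.002]
force: [0.6, -0.6, 0.0]
finger_gap: 0.679
gripper_force: 0.0
```

{"op": "carry_out", "data": {
  "targets": [
    [[0,0,0,0,0,0,5.8],[0,0,0,0,0,0,5.8],[0,0,0,0,0,0,5.8],[0,0,0,0,0,0,5.8]]
  ]
}}

```text
t: 18.07
tcp_pos: [0.4459, -0.1095, 0.1311]
tool_rot: [0.995, 0.1, 0.001, 0.0]
force: [-0.4, 0.2, 0.3]
finger_gap: 0.682
gripper_force: 0.0
```

```bash
python3 -c "
from h import *
look();go(.4437,-.1095,.033,11.4)"
```

```text
top 0.04 [(np.float64(0.5551), np.float64(0.1188)), (np.float64(0.6212), np.float64(-0.2569)), (np.float64(0.6278), np.float64(0.1329)), (np.float64(0.661), np.float64(-0.0252))]
top 0.055 [(np.float64(0.5525), np.float64(0.1177)), (np.float64(0.6179), np.float64(-0.2542)), (np.float64(0.6245), np.float64(0.1316)), (np.float64(0.6573), np.float64(-0.0249))]
scene 0.04 [(np.float64(0.6466), np.float64(-0.2562)), (np.float64(0.6479), np.float64(-0.0207)), (np.float64(0.6141), np.float64(0.1383))]
scene 0.055 [(np.float64(0.6588), np.float64(-0.2541)), (np.float64(0.66), np.float64(-0.0231)), (np.float64(0.627), np.float64(0.1328))]
[-0.17 -0.01  9.8 ] [ 0.03 -0.04  0.07]
```

{"op": "carry_out", "data": {
  "targets": [
    [[-0.1,0,3.5,0,0,0,5.8],[-0.1,0,7,0,0,0,5.8],[-0.1,0,9.3,0,0,0,5.8],[-0.1,0,9.8,0,0,0,5.8],[-0.1,0,9.8,0,0,0,5.8],[-0.1,0,9.8,0,0,0,3.5],[-0.1,0,9.8,0,0,0,3.5],[-0.1,0,9.8,0,0,0,3.5],[-0.1,0,9.8,0,0,0,3.5],[-0.1,0,9.8,0,0,0,3.5]]
  ]
}}

```text
t: 19.0
tcp_pos: [0.4441, -0.11, 0.0341]
tool_rot: [0.995, 0.099, 0.001, 0.001]
force: [1.1, 0.6, 5.6]
finger_gap: 0.449
gripper_force: 40.9
```

```bash
python3 -c "
from h import *
go(.583,-.0387,.13,11.4)"
```

```text
[15.04 -4.23 -9.56] [ 0.09 -0.12 -0.01]
```

{"op": "carry_out", "data": {
  "targets": [
    [[0,0,-4,0,0,0,3.5],[0,0,-8,0,0,0,3.5],[3,-0.8,-9.5,0,0,0,3.5],[6.5,-1.8,-9.5,0,0,0,3.5],[10,-2.8,-9.5,0,0,0,3.5],[13,-3.7,-9.5,0,0,0,3.5],[15,-4.2,-9.5,0,0,0,3.5],[15,-4.2,-9.5,0,0,0,3.5],[15,-4.2,-9,0,0,0,3.5],[15,-4.2,-8,0,0,0,3.5],[15,-4.2,-7.5,0,0,0,3.5],[15,-4.2,-7.5,0,0,0,3.5]]
  ]
}}

```text
t: 20.0
tcp_pos: [0.5794, -0.039, 0.106]
tool_rot: [0.995, 0.099, -0.003, -0.001]
force: [-0.5, -0.3, -0.8]
finger_gap: 0.447
gripper_force: 40.9
```

{"op": "carry_out", "data": {
  "targets": [
    [[0,0,0,0,0,0,3.5],[0,0,0,0,0,0,3.5],[0,0,0,0,0,0,3.5]]
  ]
}}

```text
t: 20.25
tcp_pos: [0.582, -0.0392, 0.1082]
tool_rot: [0.995, 0.099, 0.0, 0.0]
force: [0.1, -0.6, -0.7]
finger_gap: 0.449
gripper_force: 40.9
```

```bash
python3 -c "
from h import *
go(.583,-.0387,.049,11.4)"
```

```text
[ 0.1  -0.03  5.92] [ 0.01 -0.01 -0.04]
```

{"op": "carry_out", "data": {
  "targets": [
    [[0.1,0,0.5,0,0,0,3.5],[0.1,0,1,0,0,0,3.5],[0.1,0,1.5,0,0,0,3.5],[0.1,0,2,0,0,0,3.5],[0.1,0,2.5,0,0,0,3.5],[0.1,0,2.5,0,0,0,3.5]]
  ]
}}

```text
t: 20.75
tcp_pos: [0.583, -0.0385, 0.0818]
tool_rot: [0.995, 0.099, -0.0, -0.0]
force: [0.1, -0.6, -2.0]
finger_gap: 0.445
gripper_force: 40.9
```

{"op": "carry_out", "data": {
  "targets": [
    [[0,0,0.8,0,0,0,3.5],[0,0,1.6,0,0,0,3.5],[0,0,2.4,0,0,0,3.5],[0,0,2.9,0,0,0,3.5],[0,0,3.1,0,0,0,3.5],[0,0,3.25,0,0,0,3.5],[0,0,3.25,0,0,0,3.5],[0,0,3.25,0,0,0,3.5]]
  ]
}}

```text
t: 21.42
tcp_pos: [0.583, -0.0386, 0.0504]
tool_rot: [0.995, 0.099, -0.0, -0.0]
force: [1.4, 1.5, -1.6]
finger_gap: 0.445
gripper_force: 41.0
```

{"op": "carry_out", "data": {
  "targets": [
    [[0,0,0,0,0,0,5.8],[0,0,0,0,0,0,5.8],[0,0,0,0,0,0,5.8],[0,0,-4,0,0,0,5.8],[0,0,-8,0,0,0,5.8],[-4,-2,-12,0,0,0,5.8],[-8,-5,-15,0,0,0,5.8],[-10,-8,-15,0,0,0,5.8],[-10,-10,-15,0,0,0,5.8],[-10,-10,-15,0,0,0,5.8],[-10,-10,-15,0,0,0,5.8],[-10,-10,-15,0,0,0,5.8]]
  ]
}}

```text
t: 22.42
tcp_pos: [0.466, 0.0396, 0.2011]
tool_rot: [0.995, 0.1, 0.001, 0.0]
force: [-0.2, 0.7, 0.0]
finger_gap: 0.683
gripper_force: 0.0
```

```bash
python3 - <<'E'
from h import *
look();print(manip.sense()["q"].round(2))
t=cams.snapshot("top")[...,::-1];s=cams.snapshot("scene")[...,::-1]
cv2.imwrite("pics/t1.png",t);cv2.imwrite("pics/s1.png",s)
r=lambda i,x,y:cv2.resize(i[y:y+120,x:x+100],None,fx=4,fy=4,interpolation=cv2.INTER_CUBIC)
cv2.imwrite("pics/l1.png",cv2.hconcat([r(t,375,180),r(s,155,130)]))
L=(.4599,-.3196,np.radians(50.62));P=np.array([[38,80,12],[38,-80,12],[-38,-80,12],[-38,80,12],[20,103,42],[-20,103,42],[20,-103,42],[-20,-103,42]])/1000
print(proj("top",world(L,P)).round(1).tolist());print(proj("scene",world(L,P)).round(1).tolist())
E
```

```text
top 0.04 [(np.float64(0.5857), np.float64(-0.041)), (np.float64(0.621), np.float64(-0.2569)), (np.float64(0.6278), np.float64(0.1329)), (np.float64(0.6611), np.float64(-0.0253))]
top 0.055 [(np.float64(0.5828), np.float64(-0.0405)), (np.float64(0.6177), np.float64(-0.2542)), (np.float64(0.6245), np.float64(0.1316)), (np.float64(0.6574), np.float64(-0.025))]
scene 0.04 [(np.float64(0.6467), np.float64(-0.2563)), (np.float64(0.6476), np.float64(-0.0206)), (np.float64(0.6143), np.float64(0.1383)), (np.float64(0.5704), np.float64(-0.0358))]
scene 0.055 [(np.float64(0.6589), np.float64(-0.2542)), (np.float64(0.6598), np.float64(-0.023)), (np.float64(0.6271), np.float64(0.1328)), (np.float64(0.5841), np.float64(-0.0379))]
[-0.16  0.4   1.87 -0.    0.87  1.22]
[[398.2, 248.2], [430.3, 209.9], [449.3, 225.6], [417.3, 264.4], [399.6, 257.1], [409.9, 265.8], [441.7, 206.6], [451.9, 215.0]]
[[230.9, 188.5], [195.0, 224.5], [173.8, 214.6], [210.7, 180.1], [229.1, 174.5], [218.4, 170.2], [181.3, 220.5], [169.9, 215.1]]
```

View pics/l1.png

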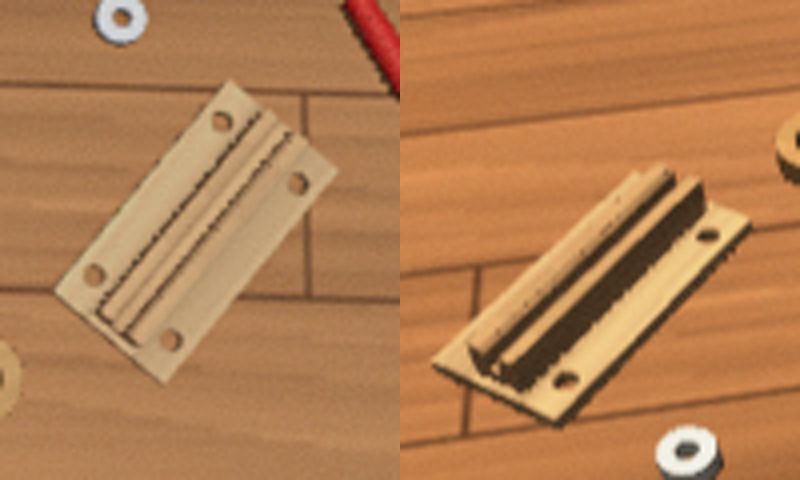

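All four sleeves are home. The ledge has not moved: its holes in the top view are at (399,249), (430,210), (449,226) and (418,265). The next target is the ledge, at tool yaw 140.6°.

```bash
python3 -c "
from h import *
go(.460,-.3188,.12,140.6)"
```

```text
[-7.64 34.94  8.02] [ 1.0000e-02  1.0000e-02 -1.2927e+02]
```

{"op": "carry_out", "data": {
  "targets": [
    [[-1,4,0,0,0,-7,5.8],[-2,8,0,0,0,-14,5.8],[-3,12,0,0,0,-21,5.8],[-4,16,0,0,0,-28,5.8],[-5,20,0,0,0,-35,5.8],[-6,24,0,0,0,-42,5.8],[-6.5,28,0,0,0,-49,5.8],[-7,32,0,0,0,-56,5.8],[-7.6,34.9,0,0,0,-63,5.8],[-7.6,34.9,0,0,0,-70,5.8],[-7.6,34.9,0,0,0,-77,5.8],[-7.6,34.9,0,0,0,-84,5.8]]
  ]
}}

```text
t: 23.62
tcp_pos: [0.4594, -0.3206, 0.1996]
tool_rot: [0.698, 0.716, -0.0, -0.0]
force: [-0.3, 0.8, -0.2]
finger_gap: 0.68
gripper_force: 0.0
```

{"op": "carry_out", "data": {
  "targets": [
    [[0,0,0,0,0,-7,6],[0,0,1,0,0,-14,6],[0,0,3,0,0,-21,6],[0,0,5,0,0,-28,6],[0,0,8,0,0,-35,6],[0,0,8,0,0,-42,6],[0,0,8,0,0,-45.3,6],[0,0,8,0,0,-45.3,6],[0,0,8,0,0,-45.3,6],[0,0,8,0,0,-45.3,6],[0,0,8,0,0,-45.3,6]]
  ]
}}

```text
t: 24.53
tcp_pos: [0.4599, -0.3179, 0.1207]
tool_rot: [0.37, 0.929, -0.0, 0.0]
force: [0.3, -1.0, 0.9]
finger_gap: 0.703
gripper_force: 0.0
```

```bash
python3 -c "
from h import *
go(.460,-.3188,.036,140.6);print(manip.sense()['q'])"
```

```text
[-0.06 -0.05  8.47] [-0.    0.04 -4.06]
[-8.04790118e-01  6.23672627e-01  1.70982059e+00  1.91347005e-05
  8.07409150e-01 -1.61709113e+00]
```

{"op": "carry_out", "data": {
  "targets": [
    [[0,0,2,0,0,-2,6],[0,0,4,0,0,-4,6],[0,0,4,0,0,-4,6],[0,0,4,0,0,-4,6],[0,0,4,0,0,-4,6],[0,0,4,0,0,-4,6]]
  ]
}}

```text
t: 25.03
tcp_pos: [0.4603, -0.3181, 0.0817]
tool_rot: [0.337, 0.941, -0.0, 0.001]
force: [-0.5, -0.2, -0.0]
finger_gap: 0.699
gripper_force: 0.0
```

```bash
python3 -c "
from h import *
go(.460,-.3188,.036,140.6)"
```

```text
[-0.01 -0.08  4.57] [-0.01  0.13 -0.02]
```

{"op": "carry_out", "data": {
  "targets": [
    [[0,0,2,0,0,0,6],[0,0,3.5,0,0,0,6],[0,0,4.4,0,0,0,6],[0,0,4.4,0,0,0,6],[0,0,4.4,0,0,0,6]]
  ]
}}

```text
t: 25.45
tcp_pos: [0.4599, -0.3176, 0.0368]
tool_rot: [0.337, 0.941, -0.0, 0.0]
force: [0.9, -0.0, -0.0]
finger_gap: 0.704
gripper_force: 0.0
```

{"op": "carry_out", "data": {
  "targets": [
    [[0,0,0,0,0,0,3.4],[0,0,0,0,0,0,3.4],[0,0,0,0,0,0,3.4],[0,0,0,0,0,0,3.4],[0,0,0,0,0,0,3.4],[0,0,0,0,0,0,3.4]]
  ],
  "force": 80
}}

```text
t: 25.95
tcp_pos: [0.4606, -0.3178, 0.0379]
tool_rot: [0.337, 0.941, -0.0, 0.001]
force: [1.6, 1.2, 6.4]
finger_gap: 0.445
gripper_force: 83.6
```

```bash
python3 -c "
from h import *
go(.6045,.0475,.16,101.4)"
```

```text
[ 12.04  37.37 -12.23] [ 0.06  0.13 39.19]
```

{"op": "carry_out", "data": {
  "targets": [
    [[0,0,-3,0,0,0,3.4],[0,0,-7,0,0,0,3.4],[0,0,-11,0,0,0,3.4],[1,3,-12.2,0,0,3,3.4],[2,6,-12.2,0,0,7,3.4],[3,9.5,-12.2,0,0,11,3.4],[4,13,-12.2,0,0,15,3.4],[5.2,16.5,-12.2,0,0,19,3.4],[6.4,20,-12.2,0,0,23,3.4],[7.5,23.5,-12.2,0,0,27,3.4],[8.6,27,-12.2,0,0,31,3.4],[9.7,30,-12.2,0,0,34,3.4]]
  ]
}}

```text
t: 26.95
tcp_pos: [0.5751, -0.0217, 0.1581]
tool_rot: [0.599, 0.801, -0.0, -0.0]
force: [0.5, 0.2, -3.8]
finger_gap: 0.447
gripper_force: 82.9
```

{"op": "carry_out", "data": {
  "targets": [
    [[0,0,0,0,0,0,3.4],[0,0,0,0,0,0,3.4],[0,0,0,0,0,0,3.4],[0,0,0,0,0,0,3.4]]
  ]
}}

```text
t: 27.28
tcp_pos: [0.5744, -0.0251, 0.1582]
tool_rot: [0.598, 0.802, -0.0, -0.0]
force: [-0.1, -1.3, -3.7]
finger_gap: 0.452
gripper_force: 82.8
```

```bash
python3 -c "
from h import *
go(.6045,.0475,.12,101.4)"
```

```text
[6.1  4.96 3.81] [-0.07 -0.01  5.17]
```

{"op": "carry_out", "data": {
  "targets": [
    [[2,1.6,0,0,0,2,3.4],[4,3.3,1,0,0,4,3.4],[5.5,4.5,2,0,0,5.2,3.4],[6.1,5,3,0,0,5.2,3.4],[6.1,5,3.6,0,0,5.2,3.4],[6.1,5,3.6,0,0,5.2,3.4],[6.1,5,3.6,0,0,5.2,3.4],[6.1,5,3.6,0,0,5.2,3.4],[6.1,5,3.6,0,0,5.2,3.4]]
  ]
}}

```text
t: 28.03
tcp_pos: [0.6057, 0.0475, 0.1231]
tool_rot: [0.634, 0.773, 0.0, 0.0]
force: [-0.3, 1.0, -3.3]
finger_gap: 0.45
gripper_force: 82.8
```

```bash
python3 - <<'E'
from h import *
go(.6045,.0475,.12,101.4)
n="scene";k=6;im=cams.snapshot(n)[...,::-1];o=np.array([270,145]);im=cv2.resize(im[145:245,270:402],None,fx=k,fy=k,interpolation=cv2.INTER_CUBIC)
P=np.array([[38,80,70],[38,-80,70],[-38,-80,70],[-38,80,70]])/1000
def dr(p,P,c):
    for q in proj(n,world(p,P)): cv2.drawMarker(im,tuple(int(v) for v in (q-o+.5)*k-.5),c,0,9,1)
s=manip.sense();b=(*s["tcp_pos"][:2],np.radians(11.4));dr(BASE,P,(0,0,255))
zz=s["tcp_pos"][2]-.0379;H=P.copy();H[:,2]=zz+.012;dr(b,H,(255,0,0));C=P*[55/38,110/80,1];C[:,2]=zz;dr(b,C,(0,255,0))
cv2.imwrite("pics/l2.png",im)
E
```

```text
[ 0.03 -0.12  0.31] [ 0.04  0.03 -0.06]
```

View pics/l2.png

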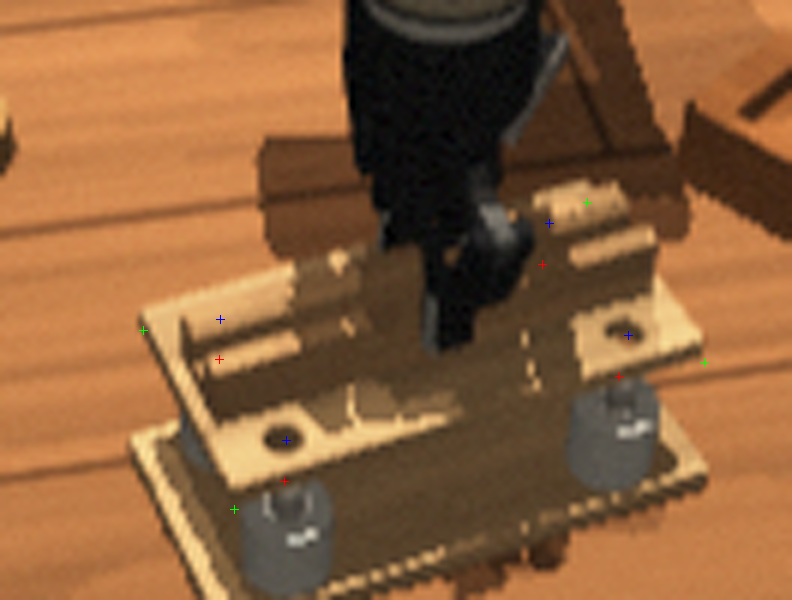

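{"op": "carry_out", "data": {
  "targets": [
    [[0.2,-0.1,0.4,0,0,0,3.4],[0.2,-0.1,0.8,0,0,0,3.4],[0.2,-0.1,1.2,0,0,0,3.4],[0.2,-0.1,1.5,0,0,0,3.4],[0.2,-0.1,1.8,0,0,0,3.4],[0.2,-0.1,1.8,0,0,0,3.4]]
  ]
}}

```text
t: 28.58
tcp_pos: [0.6047, 0.0504, 0.104]
tool_rot: [0.633, 0.774, 0.0, 0.0]
force: [0.3, 0.2, -3.8]
finger_gap: 0.45
gripper_force: 83.0
```

{"op": "carry_out", "data": {
  "targets": [
    [[0,0,0.2,0,0,0,3.4],[0,0,0.4,0,0,0,3.4],[0,0,0.6,0,0,0,3.4],[0,0,0.7,0,0,0,3.4],[0,0,0.7,0,0,0,3.4]]
  ]
}}

```text
t: 29.0
tcp_pos: [0.6055, 0.0502, 0.0977]
tool_rot: [0.634, 0.774, 0.001, 0.001]
force: [3.6, -0.2, -2.6]
finger_gap: 0.449
gripper_force: 83.0
```

{"op": "carry_out", "data": {
  "targets": [
    [[0,0,0.2,0,0,0,3.4],[0,0,0.35,0,0,0,3.4],[0,0,0.5,0,0,0,3.4],[0,0,0.5,0,0,0,3.4],[0,0,0.5,0,0,0,3.4]]
  ]
}}

```text
t: 29.42
tcp_pos: [0.6055, 0.0503, 0.093]
tool_rot: [0.633, 0.774, 0.001, 0.001]
force: [5.8, -0.9, -0.8]
finger_gap: 0.447
gripper_force: 83.1
```

{"op": "carry_out", "data": {
  "targets": [
    [[0,0,0,0,0,0,6],[0,0,0,0,0,0,6],[0,0,0,0,0,0,6],[0,0,0,0,0,0,6],[0,0,-3,0,0,0,6],[0,0,-7,0,0,0,6],[0,0,-11,0,0,0,6],[-3,-3,-13,0,0,0,4],[-6,-6,-13,0,0,0,4],[-9,-9,-13,0,0,0,4],[-12,-12,-13,0,0,0,4],[-15,-15,-13,0,0,0,4]]
  ]
}}

```text
t: 30.42
tcp_pos: [0.4893, -0.1204, 0.2228]
tool_rot: [0.633, 0.774, -0.0, -0.0]
force: [0.6, -0.6, -0.6]
finger_gap: 0.468
gripper_force: 0.0
```

{"op": "carry_out", "data": {
  "targets": [
    [[0,0,0,0,0,0,4],[0,0,0,0,0,0,4],[0,0,0,0,0,0,4],[0,0,0,0,0,0,4]]
  ]
}}

```text
t: 30.75
tcp_pos: [0.4916, -0.1187, 0.2225]
tool_rot: [0.633, 0.774, 0.0, -0.0]
force: [1.3, 0.7, -0.0]
finger_gap: 0.474
gripper_force: 0.0
```

```bash
python3 - <<'E'
from h import *
print(manip.sense()["tcp_pos"],manip.sense()["q"].round(2))
t=cams.snapshot("top")[...,::-1];s=cams.snapshot("scene")[...,::-1]
def crop(n,im,x,y,w,h,k,sets):
    o=np.array([x,y]);im=cv2.resize(im[y:y+h,x:x+w],None,fx=k,fy=k,interpolation=cv2.INTER_CUBIC)
    for P,c in sets:
        for q in proj(n,P): cv2.drawMarker(im,tuple(int(v) for v in (q-o+.5)*k-.5),c,0,7,1)
    return im
def cor(a,b,z): return np.array([[a,b,z],[a,-b,z],[-a,-b,z],[-a,b,z]])/1000
Rk=(.4961,.3221,np.radians(-144.12))
S=[(world(BASE,cor(55,110,67)),(0,255,0)),(world(BASE,cor(20,103,97)),(255,0,0)),(world(BASE,cor(38,80,70)),(0,0,255))]
Q=[(world(Rk,cor(110,42,50)),(0,255,0)),(world(Rk,cor(82.5,30,50)),(255,0,0)),(world(Rk,cor(27.5,28,102)),(0,0,255))]
a=cv2.hconcat([crop("top",t,255,150,100,75,4,S),crop("scene",s,285,165,100,75,4,S)])
b=cv2.hconcat([crop("top",t,185,180,75,75,5,Q),crop("scene",s,375,125,85,75,5,Q)])
b=cv2.resize(b,(800,375));cv2.imwrite("pics/q1.png",cv2.vconcat([a,b])[:600])
cv2.imwrite("pics/q1b.png",b)
E
```

```text
[ 0.49157785 -0.11874264  0.22246766] [-0.46  0.41  1.76  0.    0.98 -0.66]
```

View pics/q1.png

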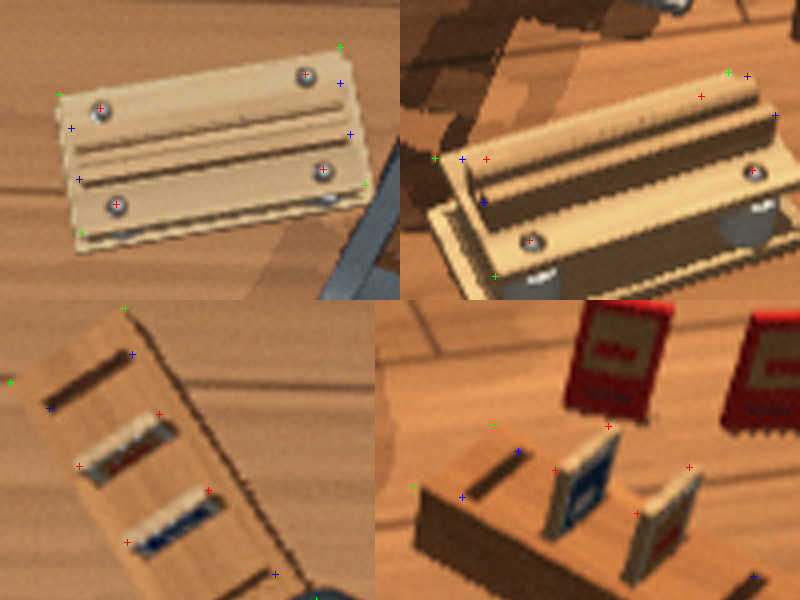

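The ledge is seated. All four stud tips show through its holes, at (101,111), (306,77), (324,172) and (116,206) in the top crop. The rack pose is confirmed, with the two panels in its middle slots. Next are the panels.

```bash
python3 -c "
from h import *
Rk=(.4961,.3221,np.radians(-144.12))
p=world(Rk,[[.0275,0,0],[-.0275,0,0]]);print(p.round(4))
print(world((.6052,.0478,np.radians(11.4)),[[0,.033,0],[0,-.033,0]]).round(4))
go(p[0,0],p[0,1],.16,125.9)"
```

```text
[[0.4738 0.306  0.    ]
 [0.5184 0.3382 0.    ]]
[[0.5987 0.0801 0.    ]
 [0.6117 0.0155 0.    ]]
[41.94  6.75  6.25] [ 0.000e+00 -2.000e-02 -2.435e+01]
```

{"op": "carry_out", "data": {
  "targets": [
    [[4,0.7,0,0,0,-2,4],[8,1.3,0,0,0,-4,4],[12,2,0,0,0,-6,4],[16,2.6,0,0,0,-9,4],[20,3.2,0,0,0,-12,4],[24,3.9,0,0,0,-15,4],[28,4.5,0,0,0,-18,4],[32,5.2,1,0,0,-21,4],[36,5.8,3,0,0,-24.4,4],[39.5,6.4,5,0,0,-24.4,4],[41.9,6.8,6.2,0,0,-24.4,4],[41.9,6.8,6.2,0,0,-24.4,4]]
  ]
}}

```text
t: 31.85
tcp_pos: [0.4723, 0.3099, 0.1576]
tool_rot: [0.452, 0.892, -0.001, -0.002]
force: [0.3, 0.6, 0.1]
finger_gap: 0.468
gripper_force: 0.0
```

{"op": "carry_out", "data": {
  "targets": [
    [[0,0,0,0,0,0,4],[0,0,0,0,0,0,4],[0,0,0,0,0,0,4],[0,0,0,0,0,0,4]]
  ]
}}

```text
t: 32.18
tcp_pos: [0.4754, 0.3036, 0.1613]
tool_rot: [0.456, 0.89, 0.0, 0.0]
force: [-0.2, 0.2, 0.2]
finger_gap: 0.472
gripper_force: 0.0
```

```bash
python3 -c "
from h import *
go(.4738,.306,.08,125.9)"
```

```text
[ 0.29 -0.    8.13] [ 0.06  0.03 -0.16]
```

{"op": "carry_out", "data": {
  "targets": [
    [[0.2,0,3,0,0,0,4],[0.2,0,6,0,0,0,4],[0.2,0,8.1,0,0,0,4],[0.2,0,8.1,0,0,0,4],[0.2,0,8.1,0,0,0,4],[0.2,0,8.1,0,0,0,0.3],[0.2,0,8.1,0,0,0,0.3],[0.2,0,8.1,0,0,0,0.3],[0.2,0,8.1,0,0,0,0.3],[0.2,0,8.1,0,0,0,0.3],[0.2,0,8.1,0,0,0,0.3],[0.2,0,8.1,0,0,0,0.3]]
  ],
  "force": 30
}}

```text
t: 33.18
tcp_pos: [0.4767, 0.3073, 0.0812]
tool_rot: [0.455, 0.89, 0.003, 0.002]
force: [5.5, 3.6, 4.3]
finger_gap: 0.086
gripper_force: 34.7
```

{"op": "carry_out", "data": {
  "targets": [
    [[0,0,0,0,0,0,0.3],[0,0,0,0,0,0,0.3],[0,0,-1,0,0,0,0.3],[0,0,-2,0,0,0,0.3],[0,0,-3,0,0,0,0.3]]
  ]
}}

```text
t: 33.6
tcp_pos: [0.4761, 0.3072, 0.11]
tool_rot: [0.456, 0.89, 0.002, 0.002]
force: [5.7, 3.3, -4.3]
finger_gap: 0.089
gripper_force: 33.4
```

{"op": "carry_out", "data": {
  "targets": [
    [[0,0,-2,0,0,0,0.3],[0,0,-4,0,0,0,0.3],[0,0,-6,0,0,0,0.3],[0,0,-8.5,0,0,0,0.3],[0,0,-8.5,0,0,0,0.3],[0,0,-8.5,0,0,0,0.3],[0,0,-8.5,0,0,0,0.3]]
  ]
}}

```text
t: 34.18
tcp_pos: [0.472, 0.3054, 0.1937]
tool_rot: [0.455, 0.89, -0.001, -0.001]
force: [-1.0, -0.3, 0.1]
finger_gap: 0.09
gripper_force: 34.3
```

```bash
python3 -c "
from h import *
go(.6117,.0155,.19,101.4);go(.5987,.0801,.19,101.4)"
```

```text
[-31.68  -5.64   0.36] [-0.22 -0.   24.42]
[-25.68  -2.91   0.36] [-0.22 -0.   24.42]
```

{"op": "carry_out", "data": {
  "targets": [
    [[-3,-0.5,0.3,0,0,3,0.3],[-6.5,-1.1,0.3,0,0,7,0.3],[-10,-1.8,0.3,0,0,11,0.3],[-13.5,-2.4,0.3,0,0,15,0.3],[-17,-3,0.3,0,0,19,0.3],[-20.5,-3.6,0.3,0,0,22,0.3],[-24,-4.2,0.3,0,0,24.4,0.3],[-27.5,-4.9,0.3,0,0,24.4,0.3],[-30,-5.3,0.3,0,0,24.4,0.3],[-31.7,-5.6,0.3,0,0,24.4,0.3],[-31.7,-5.6,0.3,0,0,24.4,0.3],[-31.7,-5.6,0.3,0,0,24.4,0.3]]
  ]
}}

```text
t: 35.18
tcp_pos: [0.6127, 0.0161, 0.1901]
tool_rot: [0.634, 0.773, -0.001, -0.002]
force: [0.3, 0.7, -0.6]
finger_gap: 0.089
gripper_force: 34.2
```

{"op": "carry_out", "data": {
  "targets": [
    [[0,0,0,0,0,0,0.3],[0,0,0,0,0,0,0.3],[0,0,0,0,0,0,0.3],[0,0,0,0,0,0,0.3]]
  ]
}}

```text
t: 35.52
tcp_pos: [0.6133, 0.0175, 0.1916]
tool_rot: [0.633, 0.774, -0.0, -0.0]
force: [-0.3, 0.3, 0.0]
finger_gap: 0.093
gripper_force: 34.2
```

```bash
python3 - <<'E'
from h import *
go(.6117,.0155,.148,101.4)
k=6;T=[]
for n,o in(("scene",(285,140)),("top",(265,145))):
    im=cams.snapshot(n)[...,::-1];im=cv2.resize(im[o[1]:o[1]+90,o[0]:o[0]+66],None,fx=k,fy=k,interpolation=cv2.INTER_CUBIC);T.append(im)
cv2.imwrite("pics/g1.png",cv2.hconcat(T))
E
```

```text
[-0.17 -0.2   4.36] [-0.02 -0.01  0.12]
```

View pics/g1.png

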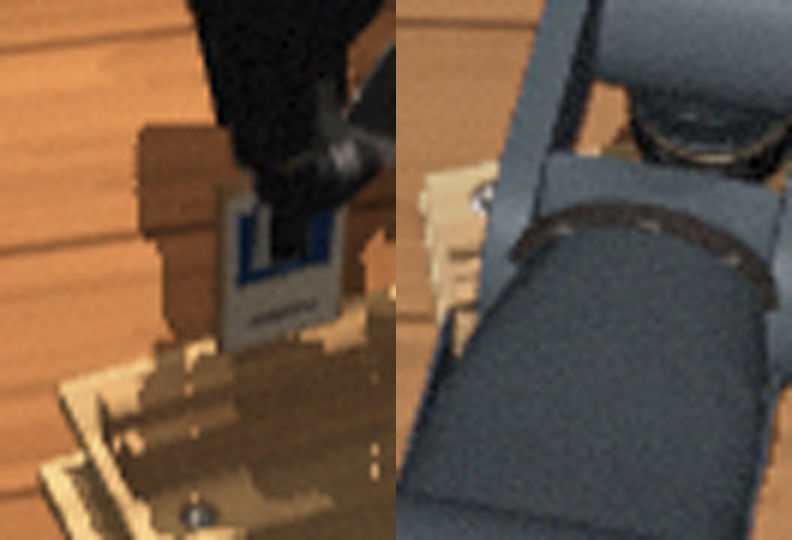

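{"op": "carry_out", "data": {
  "targets": [
    [[-0.1,-0.2,0.8,0,0,0,0.3],[-0.1,-0.2,1.6,0,0,0,0.3],[-0.1,-0.2,2.2,0,0,0,0.3],[-0.1,-0.2,2.2,0,0,0,0.3],[-0.1,-0.2,2.2,0,0,0,0.3],[-0.1,-0.2,2.2,0,0,0,0.3]]
  ]
}}

```text
t: 36.12
tcp_pos: [0.6121, 0.0147, 0.1693]
tool_rot: [0.633, 0.774, -0.0, -0.0]
force: [-0.3, 0.4, -0.4]
finger_gap: 0.09
gripper_force: 34.2
```

```bash
python3 -c "
from h import *
go(.6117,.0155,.148,101.4);p=manip.sense()['tcp_pos'];b=(p[0],p[1],np.radians(11.4));z=p[2]-.0692
print(proj('scene',world(b,[[.004,.028,z],[.004,-.028,z]])))
cv2.imwrite('pics/g2.png',cv2.resize(cams.snapshot('scene')[150:235,285:385,::-1],None,fx=6,fy=6,interpolation=cv2.INTER_CUBIC))"
```

```text
[ 0.08 -0.03  2.13] [-0.01 -0.01  0.01]
[[338.92495158 199.92515527]
 [318.94891536 205.89363526]]
```

View pics/g2.png

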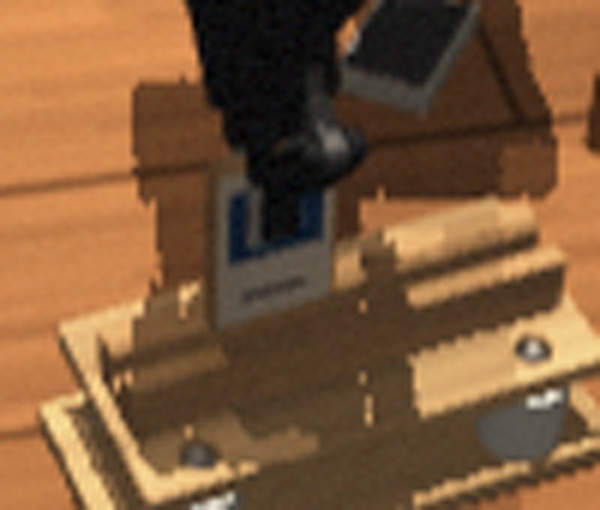

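{"op": "carry_out", "data": {
  "targets": [
    [[0,0,0.3,0,0,0,0.3],[0,0,0.6,0,0,0,0.3],[0,0,0.9,0,0,0,0.3],[0,0,1.2,0,0,0,0.3],[0,0,1.2,0,0,0,0.3]]
  ]
}}

```text
t: 36.58
tcp_pos: [0.6115, 0.0149, 0.1567]
tool_rot: [0.633, 0.774, -0.0, -0.001]
force: [-0.9, -0.3, -1.2]
finger_gap: 0.091
gripper_force: 34.2
```

In the groove with almost no force. I seat it fully (the floor should be at TCP ≈ 0.148).

{"op": "carry_out", "data": {
  "targets": [
    [[0,0,0.3,0,0,0,0.3],[0,0,0.6,0,0,0,0.3],[0,0,0.8,0,0,0,0.3],[0,0,0.95,0,0,0,0.3],[0,0,1.05,0,0,0,0.3],[0,0,1.05,0,0,0,0.3]]
  ]
}}

```text
t: 37.08
tcp_pos: [0.612, 0.0149, 0.1481]
tool_rot: [0.633, 0.774, -0.0, 0.0]
force: [-2.6, 1.0, 6.2]
finger_gap: 0.087
gripper_force: 35.3
```

{"op": "carry_out", "data": {
  "targets": [
    [[0,0,0,0,0,0,3],[0,0,0,0,0,0,3],[0,0,0,0,0,0,3],[0,0,-2,0,0,0,4],[0,0,-5,0,0,0,4],[0,0,-7,0,0,0,4],[3,-0.2,-7.5,0,0,-3,4],[7,-0.5,-7.5,0,0,-7,4],[11,-0.8,-7.5,0,0,-11,4],[15,-1.1,-7.5,0,0,-15,4],[19,-1.4,-7.5,0,0,-19,4],[23,-1.7,-7.5,0,0,-24.4,4]]
  ]
}}

```text
t: 38.08
tcp_pos: [0.5491, 0.2385, 0.2219]
tool_rot: [0.454, 0.891, -0.0, -0.0]
force: [1.5, -0.1, -0.4]
finger_gap: 0.466
gripper_force: 0.0
```

{"op": "carry_out", "data": {
  "targets": [
    [[0,0,0,0,0,0,4],[0,0,0,0,0,0,4],[0,0,0,0,0,0,4]]
  ]
}}

```text
t: 38.33
tcp_pos: [0.5499, 0.2368, 0.2218]
tool_rot: [0.455, 0.89, -0.0, 0.0]
force: [0.5, -0.1, 0.4]
finger_gap: 0.467
gripper_force: 0.0
```

```bash
python3 -c "
from h import *
go(.5205,.3395,.14,125.9)"
```

```text
[10.05  3.63  8.17] [-0.02  0.03 -0.07]
```

{"op": "carry_out", "data": {
  "targets": [
    [[3,1.1,0,0,0,0,4],[6.5,2.4,1,0,0,0,4],[9.5,3.4,3,0,0,0,4],[10,3.6,6,0,0,0,4],[10,3.6,8.2,0,0,0,4],[10,3.6,8.2,0,0,0,4],[10,3.6,8.2,0,0,0,4],[10,3.6,8.2,0,0,0,4]]
  ]
}}

```text
t: 39.0
tcp_pos: [0.5223, 0.338, 0.141]
tool_rot: [0.457, 0.89, 0.001, 0.001]
force: [-0.4, 0.3, 0.3]
finger_gap: 0.466
gripper_force: 0.0
```

```bash
python3 -c "
from h import *
go(.5205,.3395,.08,125.9)"
```

```text
[ 0.23 -0.07  6.1 ] [ 0.1   0.04 -0.23]
```

{"op": "carry_out", "data": {
  "targets": [
    [[0.1,-0.1,3,0,0,-0.2,4],[0.1,-0.1,5.5,0,0,-0.2,4],[0.1,-0.1,6.1,0,0,-0.2,4],[0.1,-0.1,6.1,0,0,-0.2,4],[0.1,-0.1,6.1,0,0,-0.2,4],[0.1,-0.1,6.1,0,0,-0.2,0.3],[0.1,-0.1,6.1,0,0,-0.2,0.3],[0.1,-0.1,6.1,0,0,-0.2,0.3],[0.1,-0.1,6.1,0,0,-0.2,0.3],[0.1,-0.1,6.1,0,0,-0.2,0.3],[0.1,-0.1,6.1,0,0,-0.2,0.3],[0.1,-0.1,6.1,0,0,-0.2,0.3]]
  ]
}}

```text
t: 40.0
tcp_pos: [0.5211, 0.3402, 0.0807]
tool_rot: [0.454, 0.891, 0.002, 0.002]
force: [2.0, 1.2, 5.0]
finger_gap: 0.091
gripper_force: 36.2
```

{"op": "carry_out", "data": {
  "targets": [
    [[0,0,0,0,0,0,0.3],[0,0,0,0,0,0,0.3],[0,0,-2,0,0,0,0.3],[0,0,-4,0,0,0,0.3],[0,0,-6,0,0,0,0.3],[0,0,-9,0,0,0,0.3],[0,0,-11.3,0,0,0,0.3],[0,0,-11.3,0,0,0,0.3],[0,0,-11.3,0,0,0,0.3],[0,0,-11.3,0,0,0,0.3]]
  ]
}}

```text
t: 40.83
tcp_pos: [0.5179, 0.3388, 0.1911]
tool_rot: [0.454, 0.891, -0.001, -0.001]
force: [0.6, -0.1, -0.6]
finger_gap: 0.086
gripper_force: 35.6
```

```bash
python3 -c "
from h import *
go(.5989,.0803,.192,101.4)"
```

```text
[-25.67  -8.65  -0.08] [-0.17  0.   24.62]
```

{"op": "carry_out", "data": {
  "targets": [
    [[-3,-1,0,0,0,3,0.3],[-6.5,-2.2,0,0,0,7,0.3],[-10,-3.4,0,0,0,11,0.3],[-13.5,-4.5,0,0,0,15,0.3],[-17,-5.7,0,0,0,19,0.3],[-20.5,-6.9,0,0,0,22,0.3],[-23.5,-7.9,0,0,0,24.6,0.3],[-25.3,-8.5,0,0,0,24.6,0.3],[-25.3,-8.5,0,0,0,24.6,0.3],[-25.3,-8.5,0,0,0,24.6,0.3],[-25.3,-8.5,0,0,0,24.6,0.3],[-25.3,-8.5,0,0,0,24.6,0.3]]
  ]
}}

```text
t: 41.83
tcp_pos: [0.598, 0.0859, 0.1911]
tool_rot: [0.633, 0.774, -0.001, -0.001]
force: [1.7, 0.0, 0.1]
finger_gap: 0.092
gripper_force: 35.5
```

```bash
python3 -c "
from h import *
go(.5981,.0842,.1687,101.4)
cv2.imwrite('pics/g3.png',cv2.resize(cams.snapshot('scene')[130:235,285:400,::-1],None,fx=5,fy=5,interpolation=cv2.INTER_CUBIC))"
```

```text
[-0.17 -0.02  2.24] [-0.14 -0.05  0.1 ]
```

View pics/g3.png

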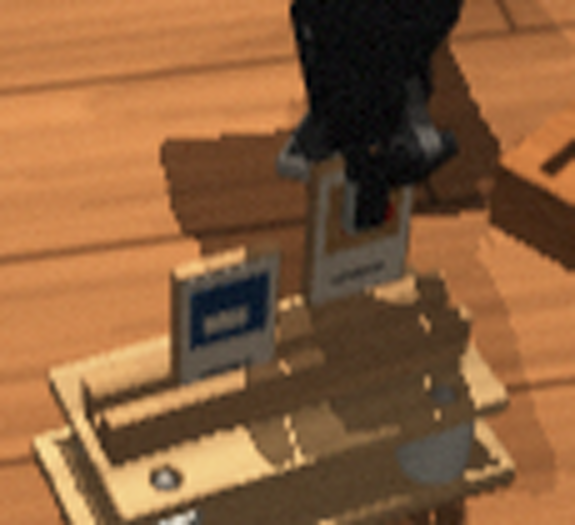

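The blue panel stands in the groove at crop (225,315). The second panel hangs clear of it at (360,230) and is ready to lower.

{"op": "carry_out", "data": {
  "targets": [
    [[-0.1,0,0.8,0,0,0,0.3],[-0.1,0,1.6,0,0,0,0.3],[-0.1,0,2.2,0,0,0,0.3],[-0.1,0,2.2,0,0,0,0.3],[-0.1,0,2.2,0,0,0,0.3],[-0.1,0,2.5,0,0,0,0.3],[-0.1,0,2.8,0,0,0,0.3],[-0.1,0,3.1,0,0,0,0.3],[-0.1,0,3.4,0,0,0,0.3],[-0.1,0,3.4,0,0,0,0.3]]
  ]
}}

```text
t: 42.72
tcp_pos: [0.599, 0.0836, 0.1573]
tool_rot: [0.633, 0.774, -0.0, -0.0]
force: [-0.2, 1.3, -0.0]
finger_gap: 0.087
gripper_force: 35.5
```

{"op": "carry_out", "data": {
  "targets": [
    [[0,0,0.3,0,0,0,0.3],[0,0,0.6,0,0,0,0.3],[0,0,0.8,0,0,0,0.3],[0,0,0.95,0,0,0,0.3],[0,0,1.1,0,0,0,0.3],[0,0,1.1,0,0,0,0.3]]
  ]
}}

```text
t: 43.22
tcp_pos: [0.5995, 0.0837, 0.1477]
tool_rot: [0.633, 0.774, 0.0, 0.0]
force: [-1.6, 0.2, 2.7]
finger_gap: 0.089
gripper_force: 36.1
```

Seated. I release, rise and back away.

{"op": "carry_out", "data": {
  "targets": [
    [[0,0,0,0,0,0,3],[0,0,0,0,0,0,3],[0,0,0,0,0,0,3],[0,0,-2,0,0,0,4],[0,0,-5,0,0,0,4],[0,0,-8,0,0,0,4],[0,-3,-9,0,0,0,4],[-3,-7,-9,0,0,0,4],[-7,-10,-9,0,0,0,4],[-11,-13,-9,0,0,0,4],[-15,-15,-9,0,0,0,4],[-19,-15,-9,0,0,0,4]]
  ]
}}

```text
t: 44.22
tcp_pos: [0.4868, -0.1087, 0.2369]
tool_rot: [0.633, 0.774, -0.0, -0.002]
force: [1.2, 0.5, -0.5]
finger_gap: 0.466
gripper_force: 0.0
```

{"op": "carry_out", "data": {
  "targets": [
    [[0,0,0,0,0,0,4],[0,0,0,0,0,0,4],[0,0,0,0,0,0,4],[0,0,0,0,0,0,4],[0,0,0,0,0,0,4],[0,0,0,0,0,0,4]]
  ]
}}

```text
t: 44.72
tcp_pos: [0.4904, -0.1073, 0.2369]
tool_rot: [0.632, 0.775, 0.0, -0.0]
force: [0.7, -0.4, -0.8]
finger_gap: 0.469
gripper_force: 0.0
```

```bash
python3 -c "
from h import *
r=lambda n,x,y:cv2.resize(cams.snapshot(n)[y:y+110,x:x+100,::-1],None,fx=4,fy=4,interpolation=cv2.INTER_CUBIC)
cv2.imwrite('pics/f.png',cv2.hconcat([r('scene',285,135),r('top',260,130)]))"
```

```text
(no output)
```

View pics/f.png

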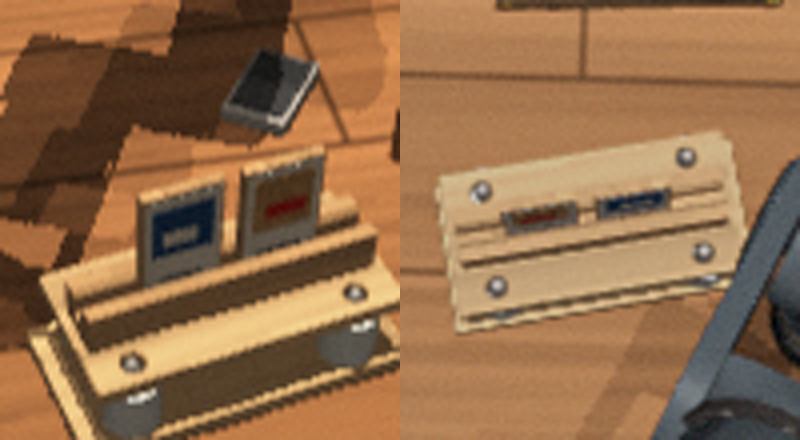

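Both panels stand in the groove side by side, at scene crop (180,230) and (280,200). The ledge is level on the sleeves with all four studs through. I hand the job in.

```bash
python3 -c "
from station import sign_off
print(sign_off())"
```

```text
the job is handed in; nothing more can be done
None
```

The job is done and handed in at about 45 s: four tall sleeves on the studs, the ledge seated on them, and both panels from the rack standing side by side in its groove; I did not touch the short sleeve, red look-alikes or other goods.

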